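Tip a slide carrier out of its flush well and stand it to drain

ROBOT

A 6-joint arm with a two-finger parallel gripper is mounted at the origin on a cart in front of the work surface, level with it; the furniture and walls round the work are solid. World frame = base frame: x ahead of the robot, y to its left, z up, the work surface at z = 0. Lengths are in m, angles in rad, forces in N, time in s.
With the tool pointing down it reaches from about 0.375 to 0.9 m from the base axis. Payload 3.1 kg.
Tool frame: the origin (TCP) lies midway between the tips of the shut fingers; the grasp point (between the pads) lies 19 mm behind it; x points along the fingers, y is the direction in which the jaws open and shut, and the axes are right-handed (so a half turn about x gives the same grasp; the last joint's range is limited). The gripper opens to 87 mm and grips with 3 to 60 N. Pads are 19 mm wide; open, the fingers measure 117 mm over their backs; the gripper's body (75 mm by 190 mm) begins 51 mm behind the grasp point.
Start: joints at [1.054, 0.527, 1.433, -0, 1.181, -0.178], TCP at [0.207, 0.59, 0.223] pointing down, gripper open.
Joint ranges: [-3.08, 3.08], [-0.75, 2.2], [0.22, 2.44], [-1.43, 4.57], [0, 2.65], [-2.85, 2.85]. Speed limits (rad/s): [2.79, 2.79, 3.14, 3.14, 3.14, 3.14].

INTERFACE

Orientations are given as a unit quaternion [x, y, z, w].
In Python, from station import bot, optics, workorder gives the robot as it stands.
- The arm moves only by the tool servo_tool, never from a script. Its argument "rows" is a list that holds one entry, the list of rows, each a list of 7 numbers: the turn, a rotation vector about the tool's x, y, z in degrees, then the shift along the tool's x, y, z in m, then the opening, from 0 (shut) to 1 (fully open). In form: [[[ax, ay, az, x, y, z, claw], ...]]. A call has 1 to 20 rows; each row is the pose to reach, as a shift and turn from the pose measured when the call began, along the tool's axes at that moment; what a row does not reach only later rows make up. A row lasts 1/12 s, in which the tool goes at most 41.7 mm and 7.16 degrees, less where a joint would pass 70% of its speed; a pose out of reach is approached as far as the arm can. A call with a gripper value outside its range is refused whole. The fingers move at their own pace and stop on an object; the grip force is fixed at half the most. Time passes only in rows, so rows that repeat a pose let the fingers close. It gives the time, the measured TCP pose, the force and the opening at its end, in the units of the state.
- bot.sense(): the state, without advancing time (a new reading comes with each control period).
- optics.camera(name): name is "scene" or "side" or "wrist"; returns the picture (400x640x3 uint8, blue, green, red); there is no depth.
- optics.camera_info(name): a dict with "intrinsics" (3x3 intrinsics, pixels), "cam_to_world" (4x4, takes a point from camera to world coordinates); the wrist camera has in their place "T_tool_cam" (4x4, takes a point from camera to tool coordinates, whose origin is the TCP and whose axes are the tool frame's). Camera axes: x right, y down, z forward; pixel columns grow to the right and rows downward; lengths in m; the calibration is good to about 2 mm. A picture is of the moment at which its call begins: read the wrist's pose just before it. camera_info takes no time and is no camera call.
- workorder.sign_off(): hands the job in, once; it reports no verdict.
The state is a dict: "time": time; "joint_pos": joint angles; "joint_velocities": joint speeds; "joint_efforts": joint torques, N m; "position": TCP position; "tool_rot": TCP orientation; "ft_force": force on the tool from outside, world axes, zero at the start; "torque": the same for the moment, N m; "width": finger opening in m.
Only numpy, scipy, OpenCV 4.12 (cv2) and the standard library are available. Lean on these libraries where they do the work, as an engineer would, in place of code of your own. Each camera call takes 0.05 s, during which the arm holds its last target.

TASK

The flat slide carrier lies flush in its well, where its edges cannot be gripped. Press its far end down until the seat has tipped over as far as it goes and the near end stands up, take the carrier by that raised end, lift it clear out of the well, and stand it in the draining rest: lower end in the trough, centred, leaning back against the sloping steel panel with the slides facing away from the panel, and let go. Do not drop it on the bench, and leave the loose things round about where they are.

Things in the scene. Friction and masses are not known exactly. Their poses are not given: they have to be found in the camera images.
- well: Fixed white open-topped housing, 154 (x) x 88 (y) x 76 mm high, walls 10 mm, inner space 134 x 68 mm, 73 mm deep. Origin: centre of its underside, on the bench; +x is its far end (yaw within 0.3 rad). The carrier lies in it on a rocking steel seat, top flush with the rim, 4 mm from the side and near walls, 10 mm from the far wall.
- pivot (a point): Middle of the seat's level pivot, along the well's y axis, 60 mm above the bench over the well's origin; axes as well. The seat carries the carrier from 20 mm on the near side of the pivot to the carrier's far end, where a 7 mm lip keeps it from sliding off. The near 40 mm of the carrier overhangs the seat.
- seat (a joint): Rocking angle of the seat, rad: 0 = level and flush, 1.05 = stop, fully tipped: far end down in the well, near end up, about 120 mm above the bench and free above, below and at both sides. Stiff (0.12 N m: about 3 N pressed down 40 mm beyond the pivot); stays where it is left, loaded or empty. It cannot tip the other way.
- carrier_center (a point): Centre, half-way up, of the loose slide carrier: a flat aluminium plate 120 (x) x 60 (y) x 8 mm (z), about 0.15 kg, two glass slides let into its top face, three dark grip lines across each end. x runs along it to the far (pressed) end, z out of the slide face. At first its centre is 3 mm nearer than the pivot.
- rest: Fixed draining rest: white foot 100 (x) x 90 (y) x 12 mm; a steel panel 84 mm wide, 70 mm long up its slope, 6 mm thick, rises from it and leans to -x (towards the robot) 0.45 rad from vertical. The carrier leans on the panel's +x face, which looks up and away from the robot. Origin: on the bench, below trough; yaw within 0.3 rad.
- trough (a point): Point on the rest's trough floor, 12 mm above the bench, where the panel's +x face meets it, half-way along the trough. The trough is the flat strip, 18 mm wide, from there to a lip on the +x side that stands 10 mm above its floor; it runs along y. Axes as rest.
- tape_roll: Bystander: roll of tan tape lying flat, 66 mm across, 19 mm high. Origin: centre of its underside.
- timer: Bystander: low white bench timer, 62 x 62 x 22 mm. Origin: centre of its underside.
- slide_box: Bystander: small box with lid, 84 x 62 x 40 mm. Origin: centre of its underside.
- label_roll: Bystander: roll of blank labels lying flat, 56 mm across, 26 mm high. Origin: centre of its underside.
- forceps: Bystander: steel forceps lying flat, 130 x 12 x 10 mm. Origin: centre of its underside.

How it is judged:
By the outcome, as a careful person would: the job done as asked, in the order asked, and still so for the second after the job is handed in, with the robot touching nothing.
It also fails if it takes over 51 s, if anything falls off the work surface, if the arm or the gripper's body presses on something with over 40 N, if the wrist force passes 120 N, or if a joint passes its speed limit or range.

## Working session

There is one attempt and no reset: what is moved stays moved. The work goes in short steps, Python scripts to look and compute and a tool call to move; the robot and the scene stay as the last step left them, time stands still between calls to the robot, and variables do not carry over. Pictures are saved under pics/ and viewed, and the job is handed in when it is done.

Besides the shell and the picture viewer there is one more tool, called after ">>>" as name(argument=value, ...), one argument or row to a line, values as JSON. servo_tool: Moves the arm, as the interface text tells. Its arguments: {"type":"object","properties":{"rows":{"type":"array"}},"required":["rows"]}

```bash
mkdir -p pics; ls; python3 - <<'E'
from station import bot, optics, workorder
import cv2,numpy as np
print(bot.sense())
for n in ("scene","side","wrist"):
    print(n,optics.camera_info(n))
    cv2.imwrite(f"pics/{n}0.png",optics.camera(n))
E
```

```text
pics
{'time': 0.0, 'joint_pos': array([ 1.05449132e+00,  5.28466606e-01,  1.43386681e+00, -4.26985880e-05,
        1.18140498e+00, -1.78490109e-01]), 'joint_velocities': array([ 4.40791882e-04, -3.45292232e-04,  9.45542743e-05,  1.70544161e-04,
       -5.75192255e-04,  2.96875640e-04]), 'joint_efforts': array([ 1.00876063e-03, -4.40035522e+01, -1.76596963e+01,  6.35118247e-02,
        5.83328353e-02, -1.89331572e-04]), 'position': array([0.20675867, 0.58904805, 0.22158266]), 'tool_rot': array([ 0.1181447 ,  0.69728967, -0.11958084,  0.69679937]), 'ft_force': array([-0.01070242,  0.28566542,  0.27538839]), 'torque': array([ 0.0254147 , -0.03660137,  0.00373789]), 'width': 0.08688856798930437}
scene {'intrinsics': array([[398.61936491,   0.        , 319.4529948 ],
       [  0.        , 398.61936491, 197.67662291],
       [  0.        ,   0.        ,   1.        ]]), 'cam_to_world': array([[ 0.6756904 , -0.50416398,  0.53783005, -0.0990781 ],
       [-0.73712996, -0.45311614,  0.50132343, -0.54142954],
       [-0.00904974, -0.73519008, -0.6778006 ,  0.8927088 ],
       [ 0.        ,  0.
[... 307 characters left out ...]
724, -0.58287254,  0.74555674, -0.85128304],
       [-0.0207934 , -0.78325316, -0.62135507,  0.85163755],
       [ 0.        ,  0.        ,  0.        ,  1.        ]])}
wrist {'intrinsics': array([[322.88712897,   0.        , 322.37073653],
       [  0.        , 322.88712897, 201.15433797],
       [  0.        ,   0.        ,   1.        ]]), 'T_tool_cam': array([[ 1.10248153e-03, -2.83482592e-01,  9.58976749e-01,
        -1.61600732e-01],
       [ 9.99999031e-01, -5.03062381e-04, -1.29835254e-03,
        -1.52380225e-04],
       [ 8.50485469e-04,  9.58977250e-01,  2.83481763e-01,
        -7.71719840e-02],
       [ 0.00000000e+00,  0.00000000e+00,  0.00000000e+00,
         1.00000000e+00]])}
```

View pics/scene0.png

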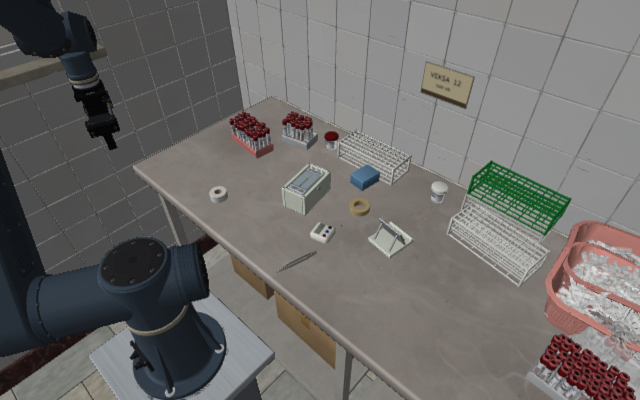

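View pics/side0.png

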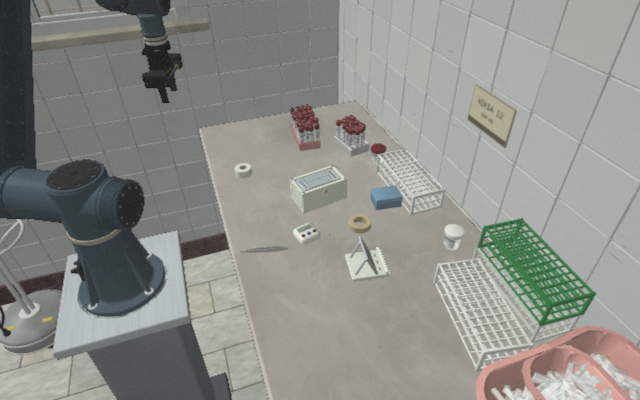

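View pics/wrist0.png

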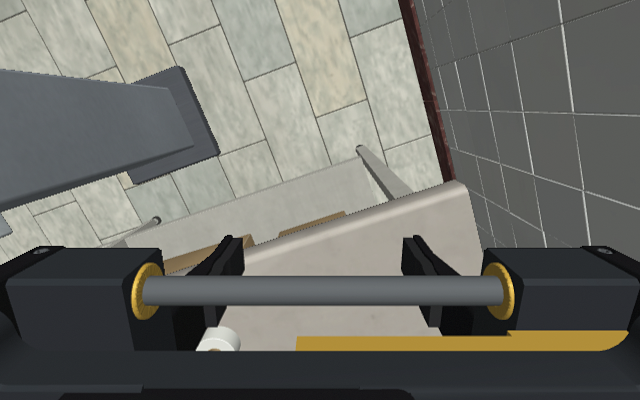

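The scene view shows the well at about (306,188) and the rest at about (390,237). The tape is at (359,207), the timer at (322,231), the forceps at (297,261), the box at (365,177) and the label roll at (218,194). I'll enlarge these areas.

```bash
python3 - <<'E'
import cv2
def crop(n,x,y,w,h,s,o):
    im=cv2.imread(f"pics/{n}0.png")[y:y+h,x:x+w]
    cv2.imwrite(f"pics/{o}.png",cv2.resize(im,None,fx=s,fy=s,interpolation=cv2.INTER_CUBIC))
crop("scene",270,155,75,65,10,"sw")
crop("scene",360,210,65,55,10,"sr")
crop("side",280,160,75,55,10,"dw")
crop("side",335,230,65,55,10,"dr")
E
```

```text
(no output)
```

View pics/sw.png

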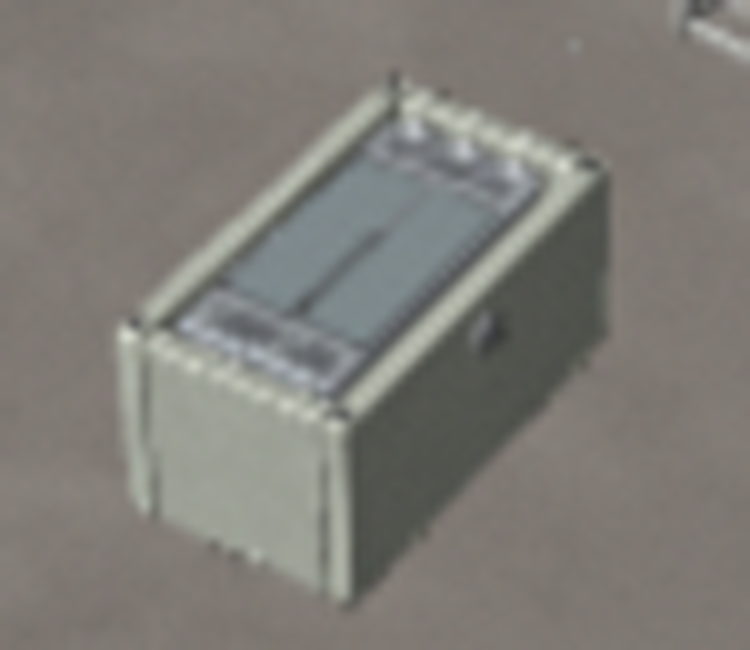

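View pics/sr.png

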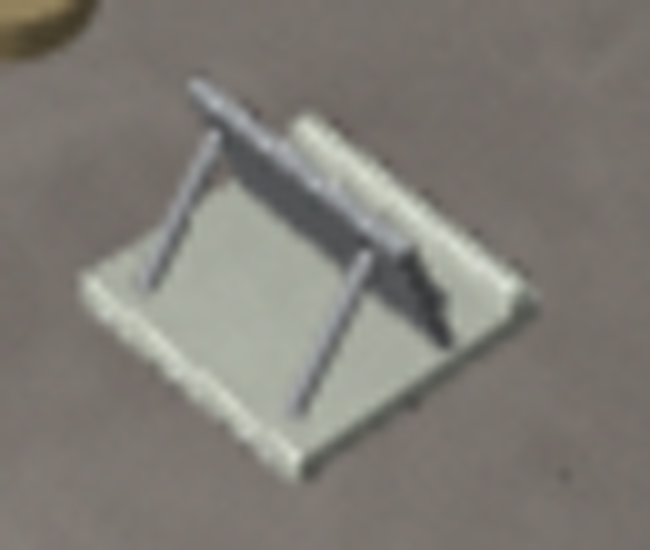

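View pics/dw.png

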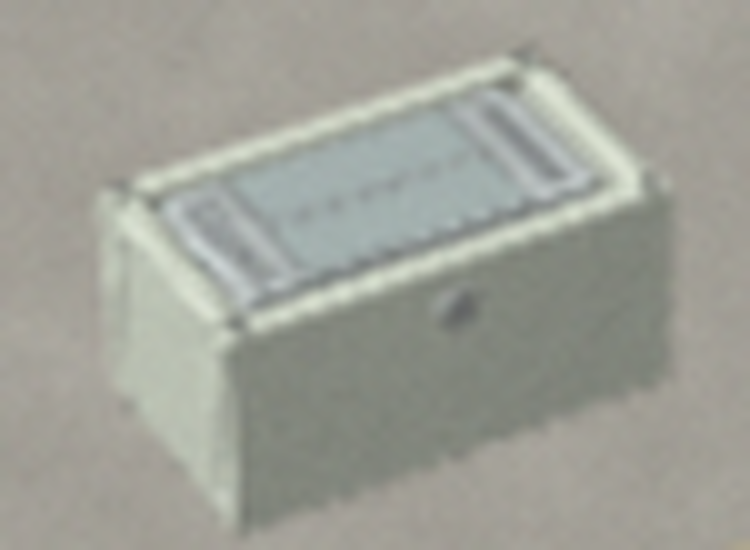

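View pics/dr.png

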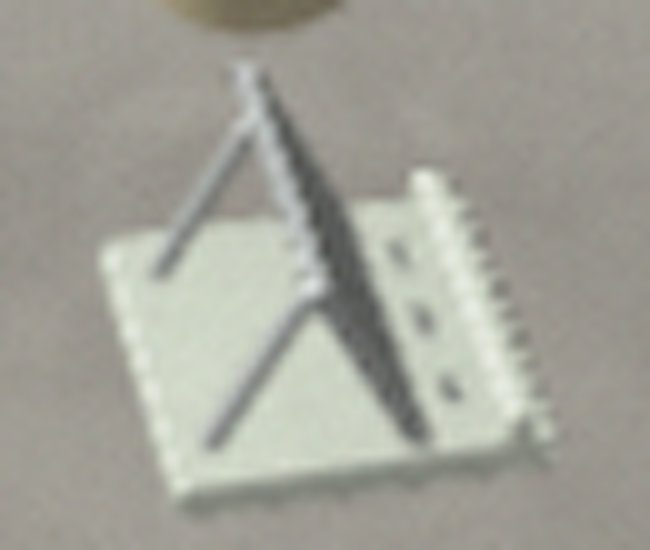

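```bash
cat > h.py <<'E'
from station import bot, optics, workorder
import cv2,numpy as np
from scipy.optimize import least_squares
from scipy.spatial.transform import Rotation as R
def proj(n,P,Tc=None):
    i=optics.camera_info(n); T=i["cam_to_world"] if Tc is None else Tc
    p=(np.atleast_2d(P)-T[:3,3])@T[:3,:3]
    q=p@i["intrinsics"].T
    return q[:,:2]/q[:,2:]
def W(pose,P):
    c,s=np.cos(pose[2]),np.sin(pose[2]); P=np.array(P,float)
    return np.c_[pose[0]+c*P[:,0]-s*P[:,1],pose[1]+s*P[:,0]+c*P[:,1],P[:,2]]
def ground(n,uv,z):
    i=optics.camera_info(n);T=i["cam_to_world"]
    d=T[:3,:3]@np.linalg.solve(i["intrinsics"],[*uv,1]);return T[:3,3]+d*(z-T[2,3])/d[2]
E
python3 - <<'E'
from h import *
X,Y,Z=.077,.044,.076
ws=[((-X,Y,Z),(282.5,187.5)),((-X,-Y,Z),(304,196.5)),((X,-Y,Z),(330.3,172)),((X,Y,Z),(309.2,163.5)),((-X,-Y,0),(304.2,215.3)),((-X,Y,0),(284,206.2)),((X,-Y,0),(330.5,188.5))]
wd=[((-X,Y,Z),(291,179)),((-X,-Y,Z),(303.2,193)),((X,-Y,Z),(346.8,179)),((X,Y,Z),(332.5,165.8)),((-X,-Y,0),(304,213.2)),((X,-Y,0),(346.8,197.8))]
def f(p):
    return np.r_[(proj("scene",W(p,[a for a,_ in ws]))-[b for _,b in ws]).ravel(),(proj("side",W(p,[a for a,_ in wd]))-[b for _,b in wd]).ravel()]
r=least_squares(f,[.5,.2,0],loss="soft_l1");print("well",r.x.round(4));print(f(r.x).reshape(-1,2).round(1).tolist())
s,c=np.sin(.45),np.cos(.45);t=.012
pt=(-.07*s-.003*c,t+.07*c-.003*s)
rs=[((0,-.042,t),(404.7,244.5)),(("a",-.045,t),(389.7,256.2)),(("a",.045,t),(368.2,238.5)),((pt[0],.042,pt[1]),(379.5,218.2)),((.018,-.045,t+.01),(412,240)),((.018,.045,t+.01),(390,221.8)),((pt[0],-.042,pt[1]),(400.7,234.5))]
rd=[((0,-.042,t),(377.5,274)),(("a",-.045,t),(352.8,279)),(("a",.045,t),(345.5,254.5)),((pt[0],.042,pt[1]),(359.5,236.5)),((.018,-.045,t+.01),(386.8,272.5)),((.018,.045,t+.01),(376.5,247.8)),((pt[0],-.042,pt[1]),(366.8,259))]
def g(p):
    o=[]
    for n,l in(("scene",rs),("side",rd)):
        P=[[p[3] if v=="a" else v for v in a] for a,_ in l]
        o.append((proj(n,W(p,P))-[b for _,b in l]).ravel())
    return np.concatenate(o)
r=least_squares(g,[.55,0,0,-.07],loss="soft_l1");print("rest",r.x.round(4));print(g(r.x).reshape(-1,2).round(1).tolist())
for k,uv,z in(("tape",(359,207),.015),("timer",(322,231),.02),("forceps",(297,261),.005),("box",(365,177),.03),("label",(218,194),.02)): print(k,ground("scene",uv,z).round(3))
print("forc",ground("scene",(278,270),.005),ground("scene",(316,253),.005))
E
```

```text
well [0.5865 0.1534 0.1665]
[[-1.7, -0.1], [0.1, 1.2], [0.6, -1.3], [-0.6, -1.7], [0.7, 0.1], [-1.4, -1.1], [0.2, -0.3], [-1.2, 0.2], [-0.3, 1.6], [0.9, 0.0], [0.7, -0.8], [-0.1, 1.1], [0.3, 0.6]]
rest [ 0.6279 -0.1674 -0.1797 -0.0678]
[[1.0, -0.4], [-0.2, -0.2], [-0.3, -1.6], [-0.4, -0.5], [-0.7, -0.5], [-0.8, -0.1], [-0.4, 0.5], [1.1, 1.5], [-0.0, 0.8], [-0.0, -0.3], [-0.2, 0.3], [-0.7, 0.3], [0.3, -0.1], [0.4, 1.4]]
tape [ 0.649 -0.015  0.015]
timer [0.491 0.    0.02 ]
forceps [ 0.37  -0.015  0.005]
box [0.764 0.052 0.03 ]
label [0.384 0.363 0.02 ]
forc [0.3129677  0.00173384 0.005     ] [ 0.4268883  -0.03502547  0.005     ]
```

```bash
cat >> h.py <<'E'
def row(pos,Rt,quiet=False):
    """row numbers to reach TCP pos with rotation matrix Rt"""
    s=bot.sense(); R0=R.from_quat(s["tool_rot"])
    rv=(R0.inv()*R.from_matrix(Rt)).as_rotvec(degrees=True); d=R0.inv().apply(np.array(pos)-s["position"])
    n=max(np.linalg.norm(rv)/7.16,np.linalg.norm(d)/.0417)
    print("row",rv.round(1).tolist(),d.round(4).tolist(),"nrows",round(n,1)); return rv,d
def frame(yaw,tilt,sy=1):
    """tool x points down and tilted forward by tilt (about yawed y). jaw y along yawed Y*sy"""
    c,s=np.cos(yaw),np.sin(yaw); X=np.array([c,s,0]);Y=np.array([-s,c,0]);Z=np.array([0,0,1.])
    x=X*np.sin(tilt)-Z*np.cos(tilt); y=Y*sy; return np.c_[x,y,np.cross(x,y)]
E
python3 - <<'E'
from h import *
s=bot.sense();print(R.from_quat(s["tool_rot"]).as_matrix().round(3))
for sy in(1,-1): row([.73,.17,.24],frame(.1665,0,sy))
E
```

```text
[[-0.001  0.331  0.944]
 [-0.001  0.944 -0.331]
 [-1.    -0.002 -0.   ]]
row [-28.9, -0.0, 0.1] [-0.018, -0.2222, 0.6325] nrows 16.1
row [151.1, 0.1, 0.1] [-0.018, -0.2222, 0.6325] nrows 21.1
```

>>> servo_tool(
  rows=[
    [[-29, 0, 0, -0.018, -0.222, 0.632, 0], [-29, 0, 0, -0.018, -0.222, 0.632, 0], [-29, 0, 0, -0.018, -0.222, 0.632, 0], [-29, 0, 0, -0.018, -0.222, 0.632, 0], [-29, 0, 0, -0.018, -0.222, 0.632, 0], [-29, 0, 0, -0.018, -0.222, 0.632, 0], [-29, 0, 0, -0.018, -0.222, 0.632, 0], [-29, 0, 0, -0.018, -0.222, 0.632, 0], [-29, 0, 0, -0.018, -0.222, 0.632, 0], [-29, 0, 0, -0.018, -0.222, 0.632, 0], [-29, 0, 0, -0.018, -0.222, 0.632, 0], [-29, 0, 0, -0.018, -0.222, 0.632, 0], [-29, 0, 0, -0.018, -0.222, 0.632, 0], [-29, 0, 0, -0.018, -0.222, 0.632, 0], [-29, 0, 0, -0.018, -0.222, 0.632, 0], [-29, 0, 0, -0.018, -0.222, 0.632, 0], [-29, 0, 0, -0.018, -0.222, 0.632, 0], [-29, 0, 0, -0.018, -0.222, 0.632, 0], [-29, 0, 0, -0.018, -0.222, 0.632, 0], [-29, 0, 0, -0.018, -0.222, 0.632, 0]],
  ],
)

```text
time: 1.82
position: [0.7282, 0.1712, 0.2393]
tool_rot: [-0.06, 0.706, 0.059, 0.703]
ft_force: [-0.0, -0.3, 0.3]
width: 0.0001
```

```bash
python3 - <<'E'
from h import *
s=bot.sense();print(s["time"],s["position"],s["tool_rot"],s["joint_pos"].round(3),s["width"],s["ft_force"])
np.save("p1.npy",np.r_[s["position"],s["tool_rot"]])
cv2.imwrite("pics/wrist1.png",optics.camera("wrist"))
E
```

```text
1.8167 [0.72821596 0.17120301 0.23929771] [-0.05993187  0.70573081  0.05944763  0.70343314] [ 8.200e-02  6.930e-01  1.056e+00 -1.000e-03  1.396e+00 -1.657e+00] 5.663594649753755e-05 [-0.04909246 -0.2582122   0.25161704]
```

View pics/wrist1.png

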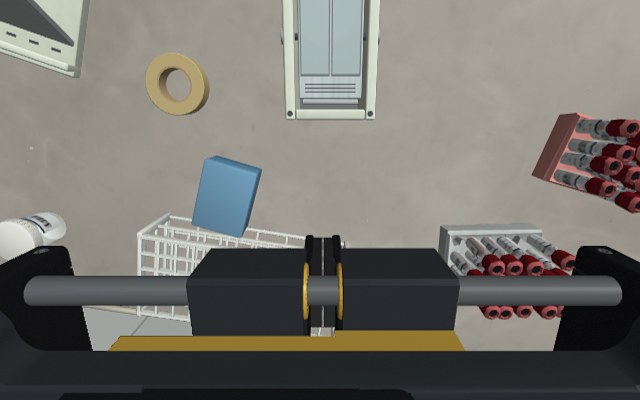

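```bash
python3 - <<'E'
import cv2
im=cv2.imread("pics/wrist1.png")
cv2.imwrite("pics/w1a.png",cv2.resize(im[0:128,260:400],None,fx=4.6,fy=4.6,interpolation=cv2.INTER_CUBIC))
cv2.imwrite("pics/w1b.png",cv2.resize(im[0:90,0:100],None,fx=6,fy=6,interpolation=cv2.INTER_CUBIC))
E
```

```text
(no output)
```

View pics/w1a.png

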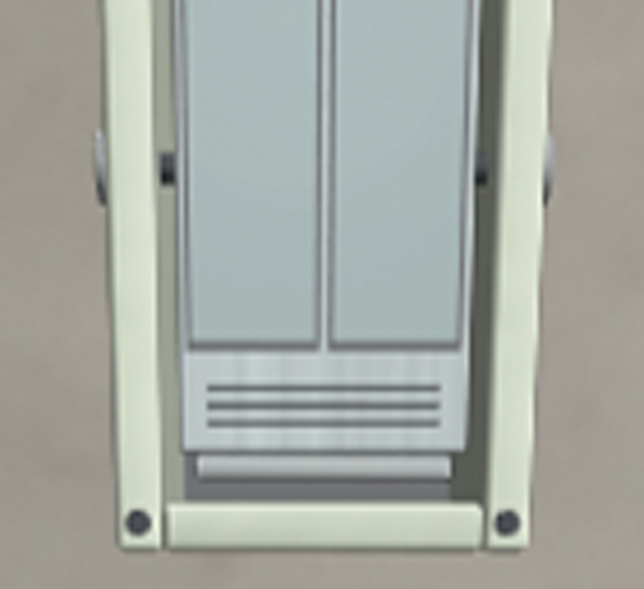

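View pics/w1b.png

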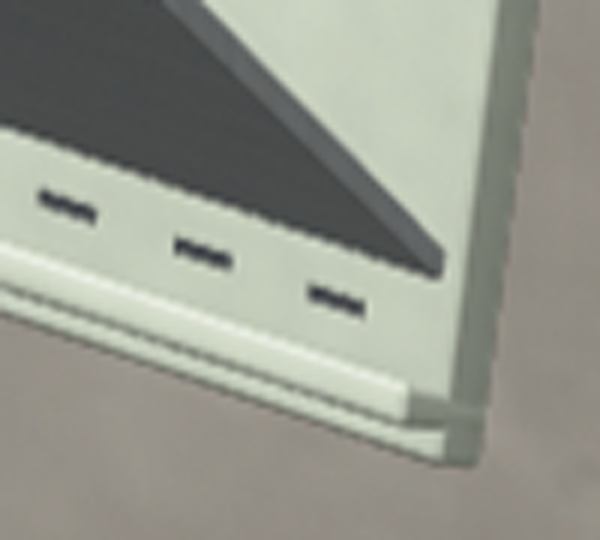

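```bash
cat > fit.py <<'E'
from h import *
def wcam(p):
    T=np.eye(4);T[:3,:3]=R.from_quat(p[3:]).as_matrix();T[:3,3]=p[:3]
    return T@optics.camera_info("wrist")["T_tool_cam"]
X,Y,Z=.077,.044,.076
ws=[((-X,Y,Z),(282.5,187.5)),((-X,-Y,Z),(304,196.5)),((X,-Y,Z),(330.3,172)),((X,Y,Z),(309.2,163.5)),((-X,-Y,0),(304.2,215.3)),((-X,Y,0),(284,206.2)),((X,-Y,0),(330.5,188.5))]
wd=[((-X,Y,Z),(291,179)),((-X,-Y,Z),(303.2,193)),((X,-Y,Z),(346.8,179)),((X,Y,Z),(332.5,165.8)),((-X,-Y,0),(304,213.2)),((X,-Y,0),(346.8,197.8))]
s,c=np.sin(.45),np.cos(.45);t=.012
pt=(-.07*s-.003*c,t+.07*c-.003*s)
rs=[((0,-.042,t),(404.7,244.5)),((pt[0],.042,pt[1]),(379.5,218.2)),((.018,-.045,t+.01),(412,240)),((.018,.045,t+.01),(390,221.8)),((pt[0],-.042,pt[1]),(400.7,234.5))]
rd=[((0,-.042,t),(377.5,274)),((pt[0],.042,pt[1]),(359.5,236.5)),((.018,-.045,t+.01),(386.8,272.5)),((.018,.045,t+.01),(376.5,247.8)),((pt[0],-.042,pt[1]),(366.8,259))]
T1=wcam(np.load("p1.npy"))
def linedist(q,a,b):
    d=(b-a)/np.linalg.norm(b-a); return d[0]*(q[1]-a[1])-d[1]*(q[0]-a[0])
def pts(p,l,n,T=None): return (proj(n,W(p,[a for a,_ in l]),T)-[b for _,b in l]).ravel()
def wellfit(static=True):
    w1=[((X,-Y,Z),(285.5,119)),((X,Y,Z),(374.6,119)),((.057,-.03,Z),(299.7,97.7)),((.057,.03,Z),(361.2,97.7))]
    def f(p):
        o=[3*pts(p,w1,"wrist",T1)]
        for sy,q in((-1,(283.2,0)),(1,(379.9,0))):
            a,b=proj("wrist",W(p,[(-.02,sy*Y,Z),(X,sy*Y,Z)]),T1); o.append([3*linedist(q,a,b)])
        if static:o+=[pts(p,ws,"scene"),pts(p,wd,"side")]
        return np.concatenate(o)
    r=least_squares(f,[.587,.153,.166],loss="soft_l1");print("well",r.x.round(4),f(r.x)[:10].round(1)/3);return r.x
def restfit(static=True):
    def f(p):
        o=[3*pts(p,[((0,.042,t),(73.3,45.3))],"wrist",T1)]
        for A,B,q in(((0,-.042,t),(0,.042,t),(0,21)),((0,.045,t),(-.05,.045,t),(83.3,0)),((0,.045,t),(-.05,.045,t),(75,65.8))):
            a,b=proj("wrist",W(p,[A,B]),T1);o.append([3*linedist(q,a,b)])
        if static:o+=[pts(p,rs,"scene"),pts(p,rd,"side")]
        return np.concatenate(o)
    r=least_squares(f,[.628,-.167,-.18],loss="soft_l1");print("rest",r.x.round(4),f(r.x)[:5].round(1)/3);return r.x
if __name__=="__main__":
    for st in(True,False): wellfit(st);restfit(st)
E
python3 fit.py
```

```text
well [0.5866 0.154  0.1677] [-0.36666667  0.1         0.63333333  0.13333333 -0.66666667 -0.1
  0.4        -0.06666667 -1.76666667  0.66666667]
rest [ 0.6282 -0.1649 -0.152 ] [0.76666667 0.5        0.3        1.4        0.23333333]
well [0.5866 0.154  0.1675] [-0.36666667  0.06666667  0.66666667  0.13333333 -0.63333333 -0.1
  0.43333333 -0.06666667 -1.7         0.73333333]
rest [ 0.6282 -0.1647 -0.1482] [0.9        0.3        0.23333333 1.46666667 0.03333333]
```

```bash
python3 - <<'E'
from h import *
w=[.5866,.154,.1677]
for z in(.11,.08,.03): row(W(w,[(.046,0,z)])[0],frame(.1677,0))
E
```

```text
row [0.1, -0.2, 0.0] [0.1299, 0.0064, -0.096] nrows 3.9
row [0.1, -0.2, 0.0] [0.1599, 0.0064, -0.096] nrows 4.5
row [0.1, -0.2, 0.0] [0.2099, 0.0065, -0.0958] nrows 5.5
```

Move above the far end, then down to just above contact (TCP z 0.08).

>>> servo_tool(
  rows=[
    [[0, -0.2, 0, 0.04, 0.0065, -0.096, 0], [0, -0.2, 0, 0.08, 0.0065, -0.096, 0], [0, -0.2, 0, 0.11, 0.0065, -0.096, 0], [0, -0.2, 0, 0.13, 0.0065, -0.096, 0], [0, -0.2, 0, 0.145, 0.0065, -0.096, 0], [0, -0.2, 0, 0.158, 0.0065, -0.096, 0], [0, -0.2, 0, 0.158, 0.0065, -0.096, 0]],
  ],
)

```text
time: 2.45
position: [0.6292, 0.1629, 0.0794]
tool_rot: [-0.061, 0.706, 0.061, 0.703]
ft_force: [-0.3, 0.1, 0.4]
width: 0.0003
```

```bash
python3 - <<'E'
from h import *
s=bot.sense();print(s["time"],s["position"],s["ft_force"])
a=optics.camera("side")[130:240,260:400]
cv2.imwrite("pics/side2.png",cv2.resize(a,None,fx=5.5,fy=5.4,interpolation=cv2.INTER_CUBIC))
row(W([.5866,.154,.1677],[(.046,0,.03)])[0],frame(.1677,0))
E
```

```text
2.45 [0.62917724 0.16286057 0.07938811] [-0.26247637  0.14945686  0.42446025]
row [0.2, -0.0, 0.0] [0.0515, -0.0012, 0.0004] nrows 1.2
```

View pics/side2.png

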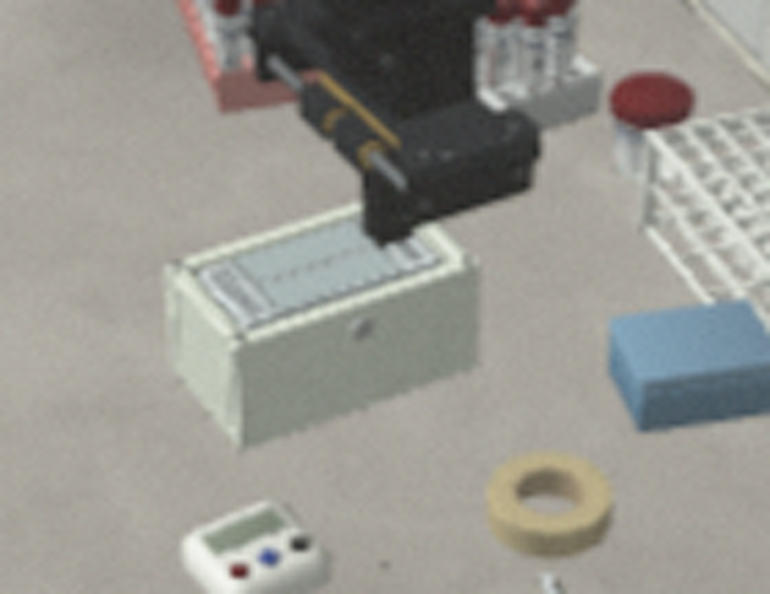

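The fingertip hovers over the far end at about (390,235) in the crop. I'll press slowly.

>>> servo_tool(
  rows=[
    [[0, 0, 0, 0.004, -0.001, 0, 0], [0, 0, 0, 0.008, -0.001, 0, 0], [0, 0, 0, 0.012, -0.001, 0, 0], [0, 0, 0, 0.016, -0.001, 0, 0], [0, 0, 0, 0.02, -0.001, 0, 0], [0, 0, 0, 0.024, -0.001, 0, 0], [0, 0, 0, 0.028, -0.001, 0, 0], [0, 0, 0, 0.032, -0.001, 0, 0], [0, 0, 0, 0.036, -0.001, 0, 0], [0, 0, 0, 0.04, -0.001, 0, 0]],
  ],
)

```text
time: 3.33
position: [0.6312, 0.1614, 0.0412]
tool_rot: [-0.061, 0.705, 0.06, 0.704]
ft_force: [1.7, 1.1, 1.8]
width: 0.0007
```

>>> servo_tool(
  rows=[
    [[0, 0, 0, 0.003, 0, 0, 0], [0, 0, 0, 0.006, 0, 0, 0], [0, 0, 0, 0.008, 0, 0, 0], [0, 0, 0, 0.01, 0, 0, 0], [0, 0, 0, 0.011, 0, 0, 0]],
  ],
)

```text
time: 3.75
position: [0.6318, 0.1615, 0.0304]
tool_rot: [-0.061, 0.705, 0.06, 0.704]
ft_force: [2.8, 0.7, 5.8]
width: 0.0007
```

>>> servo_tool(
  rows=[
    [[0, 0, 0, 0.001, 0, 0, 0], [0, 0, 0, 0.002, 0, 0, 0], [0, 0, 0, 0.003, 0, 0, 0]],
  ],
)

```text
time: 4.0
position: [0.6329, 0.1616, 0.0281]
tool_rot: [-0.061, 0.704, 0.06, 0.705]
ft_force: [3.6, 0.1, 5.9]
width: 0.0003
```

```bash
python3 - <<'E'
from h import *
s=bot.sense();print(s["time"],s["position"],s["ft_force"])
a=optics.camera("side")[110:220,260:400]
cv2.imwrite("pics/side3.png",cv2.resize(a,None,fx=5.5,fy=5.4,interpolation=cv2.INTER_CUBIC))
E
```

```text
4.0 [0.63292655 0.16157986 0.0280653 ] [3.55541536 0.14957539 5.88753264]
```

View pics/side3.png

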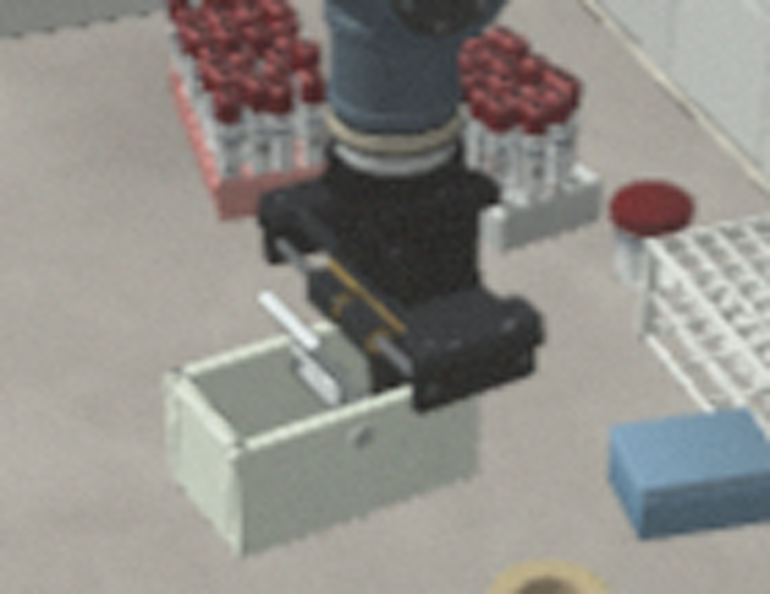

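>>> servo_tool(
  rows=[
    [[0, 0, 0, 0.002, 0, 0, 0], [0, 0, 0, 0.003, 0, 0, 0], [0, 0, 0, 0.004, 0, 0, 0], [0, 0, 0, 0.005, 0, 0, 0]],
  ],
)

```text
time: 4.38
position: [0.6351, 0.1618, 0.0242]
tool_rot: [-0.061, 0.702, 0.06, 0.707]
ft_force: [3.6, 0.8, 7.4]
width: 0.0006
```

```bash
python3 - <<'E'
from h import *
s=bot.sense();print(s["time"],s["position"],s["ft_force"])
a=optics.camera("side")[110:220,260:400]
cv2.imwrite("pics/side4.png",cv2.resize(a,None,fx=5.5,fy=5.4,interpolation=cv2.INTER_CUBIC))
E
```

```text
4.3833 [0.6350712  0.16177008 0.02419766] [3.62214803 0.76481822 7.37776248]
```

View pics/side4.png

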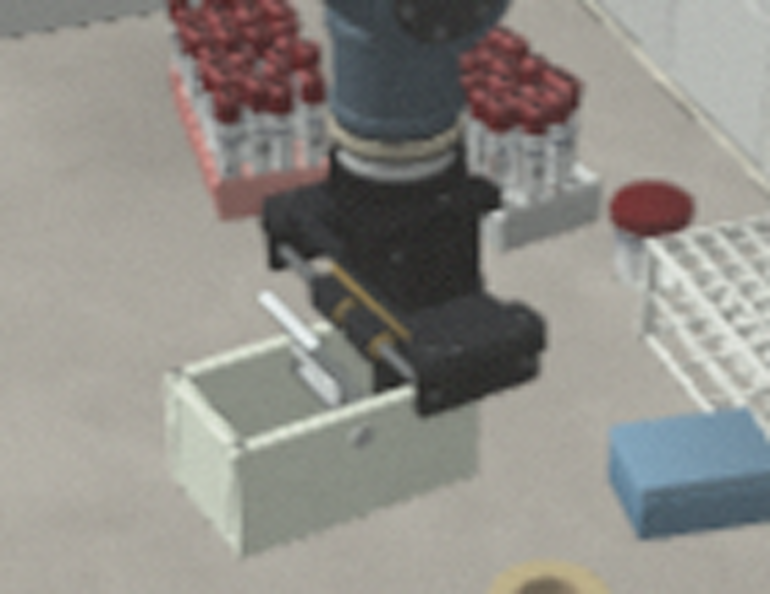

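The raised end did not move between the last two pictures; it stays at about (262..318, 297..345), so the seat is at its stop. I'll retract.

>>> servo_tool(
  rows=[
    [[0, 0, 0, -0.01, 0, 0, 0], [0, 0, 0, -0.03, 0, 0, 0], [0, 0, 0, -0.06, 0, 0, 0.2], [0, 0, 0, -0.1, 0, 0, 0.4], [0, 0, 0, -0.14, 0, 0, 0.4], [0, 0, 0, -0.18, 0, 0.03, 0.4], [0, 0, 0, -0.21, 0, 0.06, 0.4], [0, 0, 0, -0.22, 0, 0.08, 0.4], [0, 0, 0, -0.22, 0, 0.1, 0.4], [0, 0, 0, -0.22, 0, 0.1, 0.4]],
  ],
)

```text
time: 5.27
position: [0.7343, 0.179, 0.2455]
tool_rot: [-0.061, 0.701, 0.06, 0.708]
ft_force: [-0.6, -0.7, -1.6]
width: 0.0337
```

```bash
python3 - <<'E'
from h import *
s=bot.sense();print(s["time"],s["position"],s["tool_rot"],s["ft_force"],s["width"])
np.save("p2.npy",np.r_[s["position"],s["tool_rot"]])
cv2.imwrite("pics/wrist5.png",optics.camera("wrist"))
im=optics.camera("side");cv2.imwrite("pics/side5f.png",im)
im=cv2.resize(im[110:220,260:400],None,fx=5.5,fy=5.5,interpolation=cv2.INTER_CUBIC)
w=[.5866,.154,.1677]
def tip(u,y,h,th=1.05):
    return (u*np.cos(th)+h*np.sin(th),y,.06-u*np.sin(th)+h*np.cos(th))
for u,y,h in[(-.063,-.03,.016),(-.063,.03,.016),(-.063,-.03,.008),(-.063,.03,.008)]:
    P=W(w,[tip(u,y,h)]);q=proj("side",P)[0];print(P.round(4),q)
    cv2.circle(im,tuple(int(v) for v in((q+.5-[260,110])*5.5-.5)),4,(0,0,255),1)
cv2.imwrite("pics/side5.png",im)
E
```

```text
5.2667 [0.73430807 0.17895448 0.24550257] [-0.06079807  0.70109006  0.06015947  0.70792454] [-0.55850642 -0.6587592  -1.57092944] 0.03367416614840423
[[0.5744 0.1215 0.1226]] [318.14792185 173.15199889]
[[0.5644 0.1807 0.1226]] [308.61103445 163.21315065]
[[0.5675 0.1203 0.1186]] [316.09619479 174.94947447]
[[0.5575 0.1795 0.1186]] [306.62490308 164.95261115]
```

View pics/side5.png

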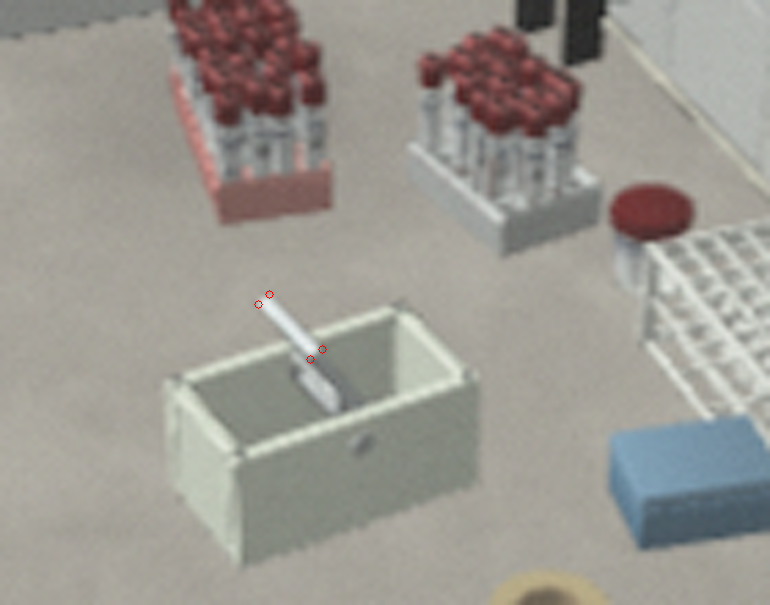

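View pics/wrist5.png

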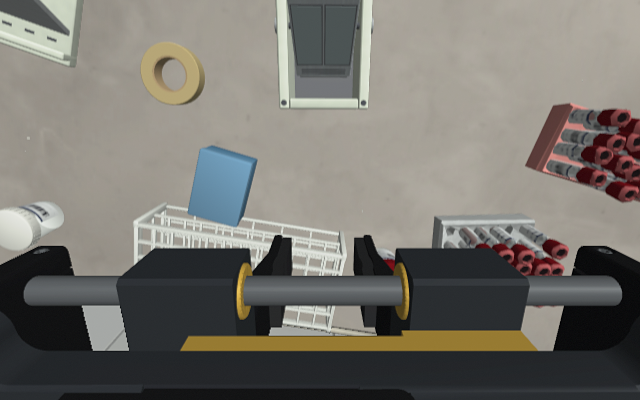

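```bash
python3 - <<'E'
from h import *
row(W([.6282,-.165,-.155],[(.13,0,.25)])[0],frame(-.155,0))
E
```

```text
row [18.7, 0.1, 0.1] [-0.0069, -0.3629, -0.0357] nrows 8.7
```

>>> servo_tool(
  rows=[
    [[18.7, 0, 0, -0.007, -0.363, -0.036, 0.4], [18.7, 0, 0, -0.007, -0.363, -0.036, 0.4], [18.7, 0, 0, -0.007, -0.363, -0.036, 0.4], [18.7, 0, 0, -0.007, -0.363, -0.036, 0.4], [18.7, 0, 0, -0.007, -0.363, -0.036, 0.4], [18.7, 0, 0, -0.007, -0.363, -0.036, 0.4], [18.7, 0, 0, -0.007, -0.363, -0.036, 0.4], [18.7, 0, 0, -0.007, -0.363, -0.036, 0.4], [18.7, 0, 0, -0.007, -0.363, -0.036, 0.4], [18.7, 0, 0, -0.007, -0.363, -0.036, 0.4], [18.7, 0, 0, -0.007, -0.363, -0.036, 0.4], [18.7, 0, 0, -0.007, -0.363, -0.036, 0.4]],
  ],
)

```text
time: 6.37
position: [0.7544, -0.184, 0.2485]
tool_rot: [0.055, 0.706, -0.054, 0.704]
ft_force: [-0.5, -0.0, -0.7]
width: 0.0349
```

```bash
python3 - <<'E'
from h import *
s=bot.sense();print(s["time"],s["position"],s["tool_rot"],s["ft_force"],s["width"])
np.save("p3.npy",np.r_[s["position"],s["tool_rot"]])
im=optics.camera("wrist");cv2.imwrite("pics/wrist6.png",im)
cv2.imwrite("pics/w6.png",cv2.resize(im[0:140,240:420],None,fx=4.25,fy=4.25,interpolation=cv2.INTER_CUBIC))
E
```

```text
6.3667 [ 0.75442253 -0.18396517  0.24845294] [ 0.0553626   0.70623859 -0.0542367   0.70371899] [-0.4929724  -0.02650721 -0.68615431] 0.03491516289941828
```

View pics/w6.png

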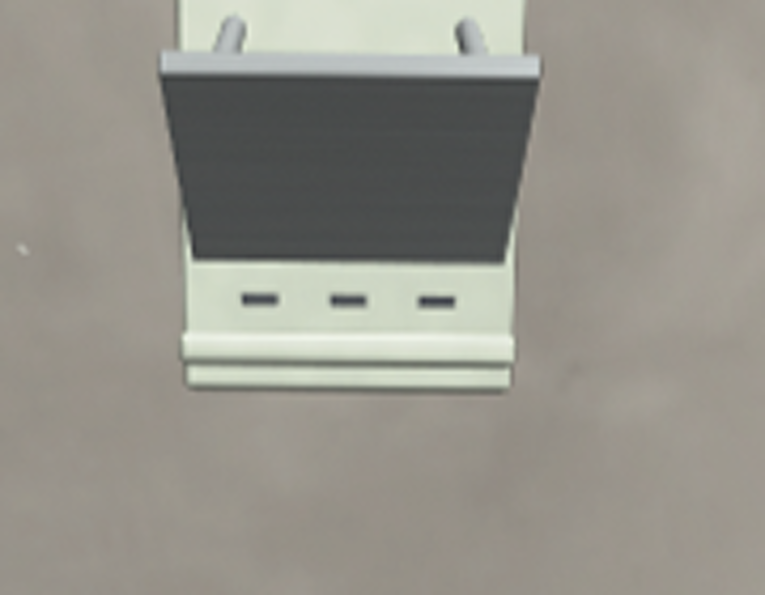

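```bash
python3 - <<'E'
from fit import *
T3=wcam(np.load("p3.npy"))
fx=(-.07*s,t+.07*c)
l=[((0,-.042,t),(285.1,61.3)),((0,.042,t),(358.9,62)),((fx[0],-.042,fx[1]),(278,17.8)),((fx[0],.042,fx[1]),(366.9,18.5)),((.018,-.045,t+.01),(283,78.5)),((.018,.045,t+.01),(360.8,78.7))]
for st in(0,1):
    f=lambda p:np.r_[3*pts(p,l,"wrist",T3), *( [pts(p,rs,"scene"),pts(p,rd,"side")] if st else [])]
    r=least_squares(f,[.628,-.165,-.15],loss="soft_l1");print(r.x.round(4),(f(r.x)[:12]/3).round(1))
# grasp pose
w=[.5866,.154,.1677];th=1.05
def tip(u,h): return (u*np.cos(th)+h*np.sin(th),0,.06-u*np.sin(th)+h*np.cos(th))
F=frame(w[2],np.pi/2-th)
for sg in(90,-90):
    G=F@R.from_rotvec([sg,0,0],degrees=True).as_matrix()
    print("jaw",G[:,1].round(2),"z",G[:,2].round(2))
    for u in(-.063-.08,-.063+.026): print(u,W(w,[tip(u,.012)])[0].round(4));row(W(w,[tip(u,.012)])[0],G)
E
```

```text
[ 0.6302 -0.1653 -0.1612] [ 0.2  0.9 -0.1  0.6 -1.1 -0.1  0.5 -0.3 -1.  -0.2  1.   0. ]
[ 0.6302 -0.1654 -0.162 ] [ 0.1  0.8 -0.1  0.6 -1.2 -0.2  0.4 -0.3 -1.  -0.3  1.   0. ]
jaw [0.86 0.14 0.5 ] z [ 0.17 -0.99  0.  ]
-0.14300000000000002 [0.5267 0.1439 0.19  ]
row [69.8, -18.8, 25.9] [0.0599, 0.2882, -0.2755] nrows 10.7
-0.037000000000000005 [0.5787 0.1527 0.0981]
row [69.8, -18.8, 25.9] [0.1518, 0.3047, -0.2252] nrows 10.7
jaw [-0.86 -0.14 -0.5 ] z [-0.17  0.99  0.  ]
-0.14300000000000002 [0.5267 0.1439 0.19  ]
row [-105.6, -28.2, -20.5] [0.0599, 0.2882, -0.2755] nrows 15.5
-0.037000000000000005 [0.5787 0.1527 0.0981]
row [-105.6, -28.2, -20.5] [0.1518, 0.3047, -0.2252] nrows 15.5
```

>>> servo_tool(
  rows=[
    [[69.8, -18.8, 25.9, 0.0, 0.288, -0.2755, 0.4], [69.8, -18.8, 25.9, 0.0, 0.288, -0.2755, 0.4], [69.8, -18.8, 25.9, 0.0, 0.288, -0.2755, 0.4], [69.8, -18.8, 25.9, 0.0, 0.288, -0.2755, 0.4], [69.8, -18.8, 25.9, 0.0, 0.288, -0.2755, 0.4], [69.8, -18.8, 25.9, 0.0, 0.288, -0.2755, 0.4], [69.8, -18.8, 25.9, 0.0, 0.288, -0.2755, 0.4], [69.8, -18.8, 25.9, 0.0, 0.288, -0.2755, 0.4], [69.8, -18.8, 25.9, 0.0, 0.288, -0.2755, 0.4], [69.8, -18.8, 25.9, 0.0, 0.288, -0.2755, 0.4], [69.8, -18.8, 25.9, 0.0, 0.288, -0.2755, 0.4], [69.8, -18.8, 25.9, 0.03, 0.288, -0.2755, 0.4], [69.8, -18.8, 25.9, 0.06, 0.288, -0.2755, 0.4], [69.8, -18.8, 25.9, 0.06, 0.288, -0.2755, 0.4], [69.8, -18.8, 25.9, 0.06, 0.288, -0.2755, 0.4], [69.8, -18.8, 25.9, 0.06, 0.288, -0.2755, 0.4], [69.8, -18.8, 25.9, 0.06, 0.288, -0.2755, 0.4]],
  ],
)

```text
time: 7.83
position: [0.5278, 0.1441, 0.1919]
tool_rot: [0.581, 0.403, -0.3, 0.64]
ft_force: [0.0, -0.2, 0.7]
width: 0.0348
```

```bash
cat > g.py <<'E'
from h import *
w=[.5866,.154,.1677];th=1.05
def tip(u,h,y=0): return (u*np.cos(th)+h*np.sin(th),y,.06-u*np.sin(th)+h*np.cos(th))
G=frame(w[2],np.pi/2-th)@R.from_rotvec([90,0,0],degrees=True).as_matrix()
E
python3 - <<'E'
from g import *
s=bot.sense();print(s["time"],s["position"],s["joint_pos"].round(2),s["ft_force"],s["width"])
for u in(-.08,-.05,-.037): row(W(w,[tip(u,.012)])[0],G)
p=np.r_[s["position"],s["tool_rot"]]
im=optics.camera("wrist")
T=np.eye(4);T[:3,:3]=R.from_quat(p[3:]).as_matrix();T[:3,3]=p[:3];T=T@optics.camera_info("wrist")["T_tool_cam"]
for a in[(-.063,.016,.03),(-.063,.016,-.03),(-.063,.008,.03),(-.063,.008,-.03)]:
    q=proj("wrist",W(w,[tip(*a)]),T)[0];print(q);cv2.circle(im,tuple(int(v) for v in q),3,(0,0,255),1)
cv2.imwrite("pics/wrist7.png",im)
i2=optics.camera("side");cv2.imwrite("pics/side7.png",cv2.resize(i2[90:220,240:400],None,fx=4.6,fy=4.6,interpolation=cv2.INTER_CUBIC))
E
```

```text
7.8333 [0.52777965 0.14410013 0.19186239] [ 0.02  0.36  2.06  0.35  0.22 -0.47] [ 0.03671321 -0.23631068  0.67427219] 0.03476092297039102
row [0.1, 0.0, -0.2] [0.0641, -0.0021, 0.0001] nrows 1.5
row [0.1, 0.0, -0.2] [0.0941, -0.0023, 0.0001] nrows 2.3
row [0.1, 0.0, -0.2] [0.1071, -0.0023, 0.0001] nrows 2.6
[324.68683239 170.24702568]
[324.46644971 242.85666596]
[314.18494346 170.24547123]
[314.64598447 242.86449768]
```

View pics/wrist7.png

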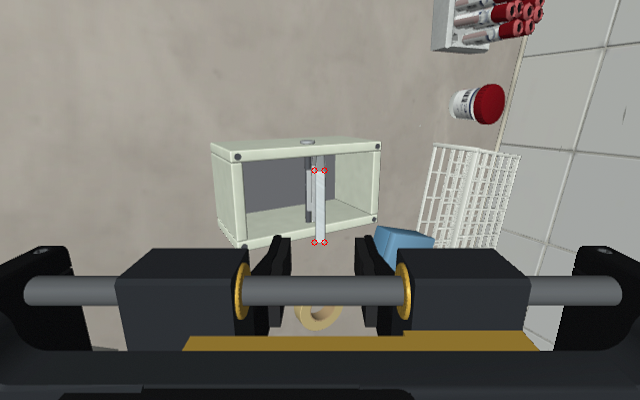

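View pics/side7.png

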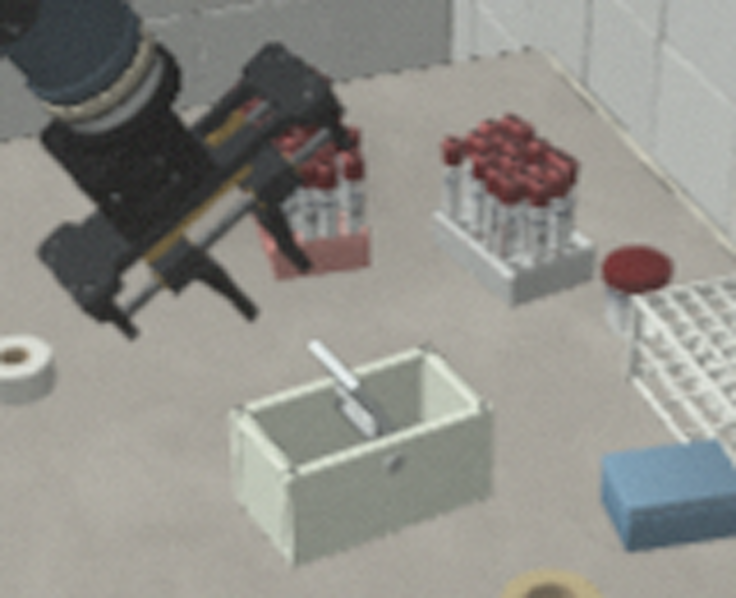

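The predicted end corners (circled) coincide with the raised end in the wrist view. I'll advance and close.

>>> servo_tool(
  rows=[
    [[0, 0, 0, 0.03, -0.0023, 0, 0.4], [0, 0, 0, 0.055, -0.0023, 0, 0.4], [0, 0, 0, 0.075, -0.0023, 0, 0.4], [0, 0, 0, 0.09, -0.0023, 0, 0.4], [0, 0, 0, 0.1, -0.0023, 0, 0.4], [0, 0, 0, 0.109, -0.0023, 0, 0.4], [0, 0, 0, 0.11, -0.0023, 0, 0.4], [0, 0, 0, 0.11, -0.0023, 0, 0.4]],
  ],
)

```text
time: 8.6
position: [0.5815, 0.1524, 0.0955]
tool_rot: [0.581, 0.402, -0.301, 0.64]
ft_force: [0.3, -0.0, 0.1]
width: 0.035
```

```bash
python3 - <<'E'
from g import *
s=bot.sense();print(s["time"],s["position"],s["ft_force"],s["width"])
row(W(w,[tip(-.033,.012)])[0],G)
cv2.imwrite("pics/wrist8.png",optics.camera("wrist"))
i2=optics.camera("side");cv2.imwrite("pics/side8.png",cv2.resize(i2[90:220,240:400],None,fx=4.6,fy=4.6,interpolation=cv2.INTER_CUBIC))
E
```

```text
8.6 [0.58152616 0.15235385 0.09547536] [ 0.26773606 -0.02351736  0.05078782] 0.034982804114243586
row [-0.1, 0.0, -0.3] [0.0004, -0.0011, -0.0008] nrows 0.0
```

View pics/wrist8.png

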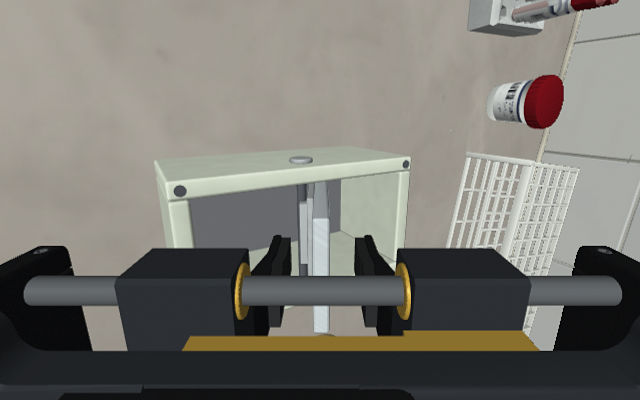

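View pics/side8.png

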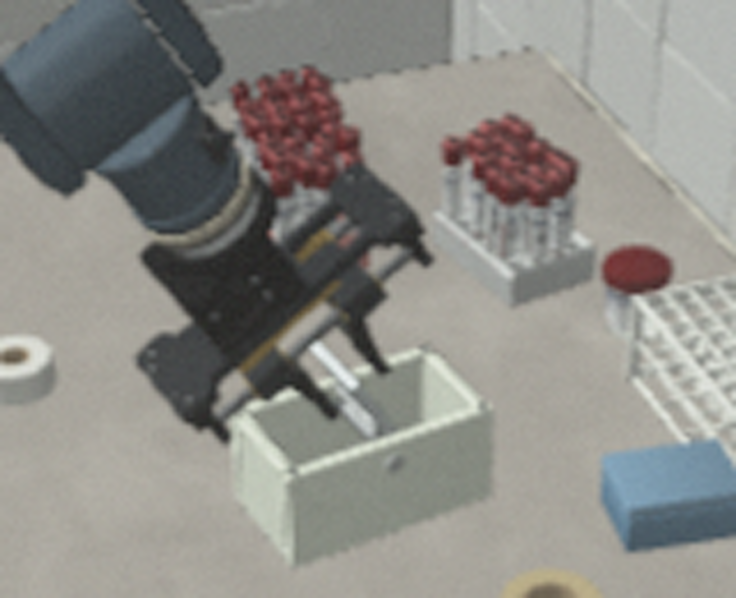

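>>> servo_tool(
  rows=[
    [[0, 0, 0, 0, -0.0005, 0, 0.3], [0, 0, 0, 0, -0.0005, 0, 0.15], [0, 0, 0, 0, -0.0005, 0, 0], [0, 0, 0, 0, -0.0005, 0, 0], [0, 0, 0, 0, -0.0005, 0, 0], [0, 0, 0, 0, -0.0005, 0, 0], [0, 0, 0, 0, -0.0005, 0, 0], [0, 0, 0, 0, -0.0005, 0, 0]],
  ],
)

```text
time: 9.37
position: [0.5801, 0.1524, 0.0961]
tool_rot: [0.581, 0.403, -0.3, 0.64]
ft_force: [-1.9, -0.5, 3.3]
width: 0.0078
```

>>> servo_tool(
  rows=[
    [[0, 0, 0, -0.003, 0, 0, 0], [0, 0, 0, -0.01, 0, 0, 0], [0, 0, 0, -0.02, 0, 0, 0], [0, 0, 0, -0.035, 0, 0, 0], [0, 0, 0, -0.05, 0, 0, 0], [0, 0, 0, -0.07, 0.01, 0, 0], [0, 0, 0, -0.09, 0.02, 0, 0], [0, 0, 0, -0.11, 0.03, 0, 0], [0, 0, 0, -0.13, 0.04, 0, 0], [0, 0, 0, -0.14, 0.045, 0, 0], [0, 0, 0, -0.14, 0.045, 0, 0]],
  ],
)

```text
time: 10.28
position: [0.5503, 0.1474, 0.2429]
tool_rot: [0.582, 0.401, -0.298, 0.642]
ft_force: [0.5, -0.4, -1.5]
width: 0.0078
```

```bash
python3 - <<'E'
from g import *
s=bot.sense();print(s["time"],s["position"],s["tool_rot"],s["joint_pos"].round(2),s["ft_force"],s["width"])
np.save("p4.npy",np.r_[s["position"],s["tool_rot"]])
cv2.imwrite("pics/wrist9.png",optics.camera("wrist"))
i2=optics.camera("side");cv2.imwrite("pics/side9f.png",i2);cv2.imwrite("pics/side9.png",cv2.resize(i2[70:220,240:400],None,fx=4,fy=4,interpolation=cv2.INTER_CUBIC))
E
```

```text
10.2833 [0.55031673 0.14736878 0.24288883] [ 0.58178123  0.40097952 -0.29841865  0.64163256] [ 0.03  0.28  1.96  0.19  0.38 -0.3 ] [ 0.47063358 -0.36990113 -1.54556719] 0.007801179601694944
```

View pics/wrist9.png

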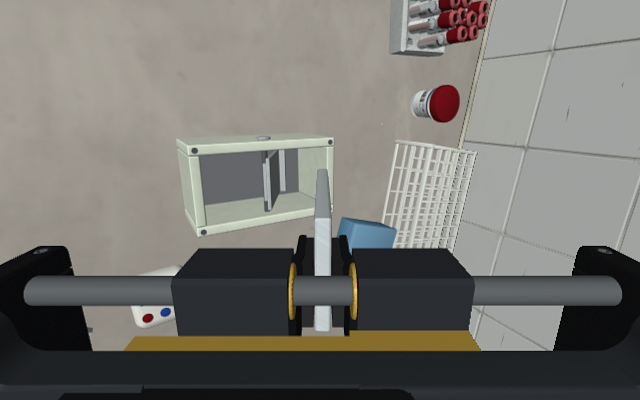

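View pics/side9.png

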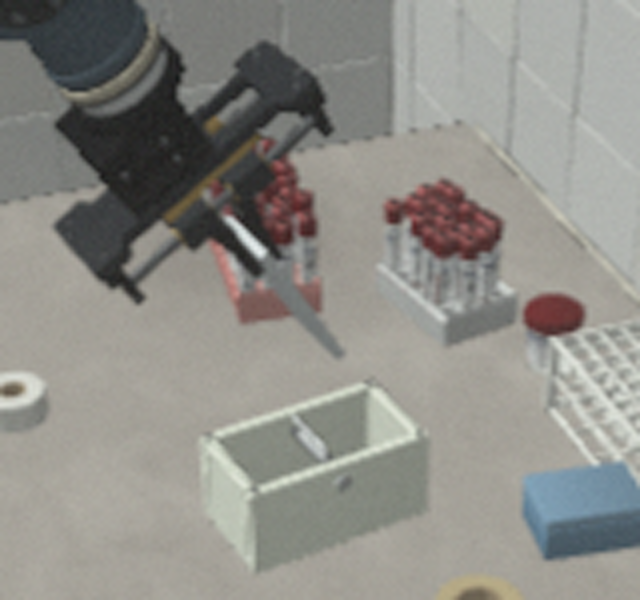

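```bash
python3 - <<'E'
from g import *
i=optics.camera_info("wrist");T=i["T_tool_cam"]
for a in(.085,.09,.095):
    print(a,proj("wrist",[(a,.004,-.03),(a,-.004,-.03)],T).round(1).tolist())
d=np.array([.5801,.1524,.0961])-[w[0],w[1],.06]
c,s=np.cos(w[2]),np.sin(w[2]);l=np.array([c*d[0]+s*d[1],-s*d[0]+c*d[1],d[2]])
print("u",l[0]*np.cos(th)-l[2]*np.sin(th),"h",l[0]*np.sin(th)+l[2]*np.cos(th),"y",l[1])
im=cv2.imread("pics/wrist9.png")[150:260,270:370]
cv2.imwrite("pics/w9.png",cv2.resize(im,None,fx=6,fy=5.4,interpolation=cv2.INTER_CUBIC))
E
```

```text
0.085 [[327.5, 169.2], [317.1, 169.2]]
0.09 [[327.4, 168.0], [317.2, 168.0]]
0.095 [[327.3, 166.8], [317.3, 166.8]]
u -0.03463570176140221 h 0.012171503714038398 y -0.0004926061655632021
```

View pics/w9.png

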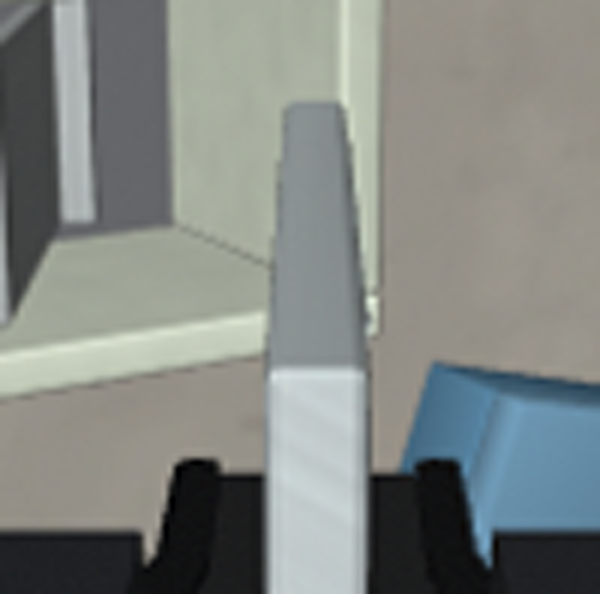

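```bash
cat > pl.py <<'E'
from h import *
rest=[.6302,-.1654,-.1615]
def target(x0,gap,L=.091,tl=.45,y=0.0):
    c,s=np.cos(tl),np.sin(tl)
    P=np.array([x0+.004*c-L*s,y-.0005,.012+gap+.004*s+L*c])
    # when steeper the lowest corner still back-lower
    return W(rest,[P])[0], frame(rest[2],tl)@R.from_rotvec([90,0,0],degrees=True).as_matrix()
E
python3 - <<'E'
from pl import *
for g in(.10,.03): 
    p,F=target(.005,g);print(p);row(p,F)
E
```

```text
[ 0.59954266 -0.16091193  0.19568055]
row [16.7, -8.8, -4.3] [0.0372, -0.0227, 0.3124] nrows 7.6
[ 0.59954266 -0.16091193  0.12568055]
row [16.7, -8.8, -4.3] [0.0978, -0.0578, 0.3124] nrows 8.0
```

>>> servo_tool(
  rows=[
    [[2, -1, -0.5, 0.004, -0.003, 0.03, 0], [5, -2.5, -1, 0.01, -0.006, 0.07, 0], [7, -3.5, -2, 0.014, -0.009, 0.11, 0], [9, -5, -2.5, 0.02, -0.012, 0.15, 0], [12, -6, -3, 0.025, -0.015, 0.19, 0], [14, -7, -3.5, 0.03, -0.018, 0.23, 0], [16, -8, -4, 0.034, -0.02, 0.27, 0], [16.7, -8.8, -4.3, 0.037, -0.0227, 0.3, 0], [16.7, -8.8, -4.3, 0.0372, -0.0227, 0.3124, 0], [16.7, -8.8, -4.3, 0.0372, -0.0227, 0.3124, 0], [16.7, -8.8, -4.3, 0.0372, -0.0227, 0.3124, 0]],
  ],
)

```text
time: 11.3
position: [0.5982, -0.1608, 0.1931]
tool_rot: [0.627, 0.328, -0.424, 0.564]
ft_force: [-0.3, 0.5, -2.2]
width: 0.0075
```

```bash
python3 - <<'E'
from pl import *
s=bot.sense();print(s["time"],s["position"],s["ft_force"],s["width"])
for g in(.02,.003): 
    p,F=target(.005,g);row(p,F)
i2=optics.camera("side");cv2.imwrite("pics/side10.png",cv2.resize(i2[150:300,280:440],None,fx=4,fy=4,interpolation=cv2.INTER_CUBIC))
cv2.imwrite("pics/wrist10.png",optics.camera("wrist"))
E
```

```text
11.3 [ 0.59822519 -0.16084568  0.19313331] [-0.31906855  0.54262431 -2.24030071] 0.0074738489340844365
row [-0.1, -0.1, 0.3] [0.0705, -0.0321, 0.0001] nrows 1.9
row [-0.1, -0.1, 0.3] [0.0858, -0.0394, 0.0001] nrows 2.3
```

View pics/side10.png

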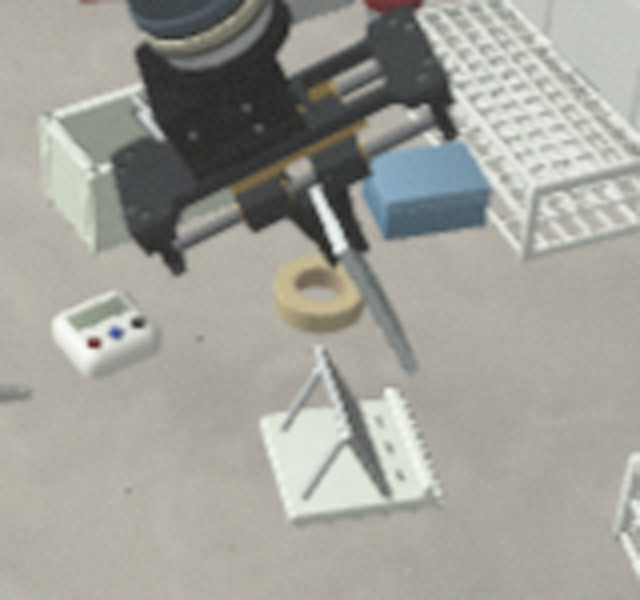

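View pics/wrist10.png

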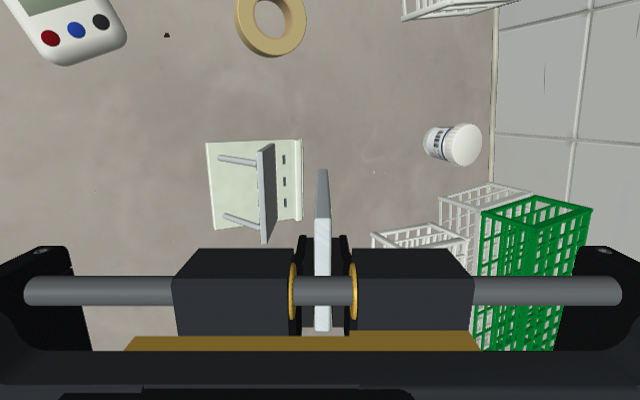

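>>> servo_tool(
  rows=[
    [[0, 0, 0, 0.02, -0.009, 0, 0], [0, 0, 0, 0.04, -0.018, 0, 0], [0, 0, 0.2, 0.055, -0.025, 0, 0], [0, 0, 0.3, 0.066, -0.03, 0, 0], [0, 0, 0.3, 0.07, -0.032, 0, 0], [0, 0, 0.3, 0.0705, -0.032, 0, 0]],
  ],
)

```text
time: 11.9
position: [0.5986, -0.1573, 0.1151]
tool_rot: [0.628, 0.329, -0.422, 0.566]
ft_force: [1.0, -0.2, -1.3]
width: 0.0077
```

```bash
python3 - <<'E'
from pl import *
s=bot.sense();print(s["time"],s["position"],s["ft_force"],s["width"])
for g in(.003,0,-.003): 
    p,F=target(.005,g);row(p,F)
im=optics.camera("wrist")
i2=optics.camera("side");cv2.imwrite("pics/side11.png",cv2.resize(i2[200:300,310:420],None,fx=6,fy=6,interpolation=cv2.INTER_CUBIC))
cv2.imwrite("pics/wrist11.png",im)
cv2.imwrite("pics/w11.png",cv2.resize(im[100:260,200:400],None,fx=4,fy=3.7,interpolation=cv2.INTER_CUBIC))
E
```

```text
11.9 [ 0.59861782 -0.15726572  0.11514878] [ 0.98694789 -0.20694638 -1.25774648] 0.007725589097891296
row [0.0, -0.3, 0.2] [0.0155, -0.0058, 0.0035] nrows 0.4
row [0.0, -0.3, 0.2] [0.0182, -0.0071, 0.0035] nrows 0.5
row [0.0, -0.3, 0.2] [0.0209, -0.0084, 0.0035] nrows 0.5
```

View pics/side11.png

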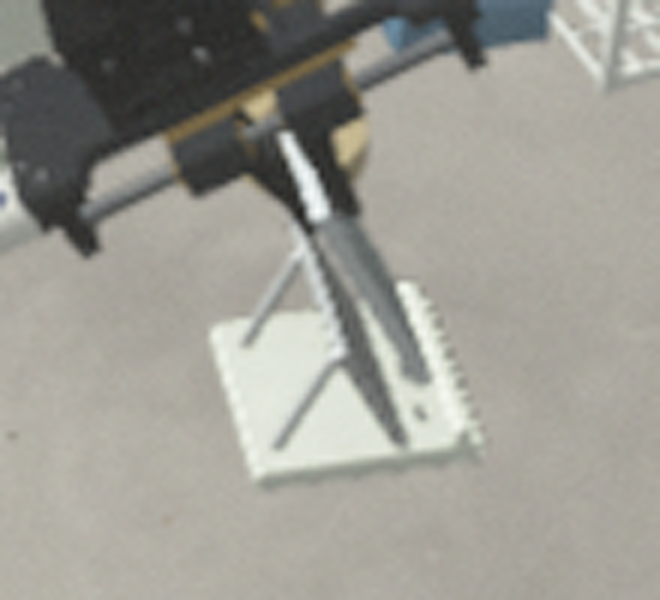

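View pics/w11.png

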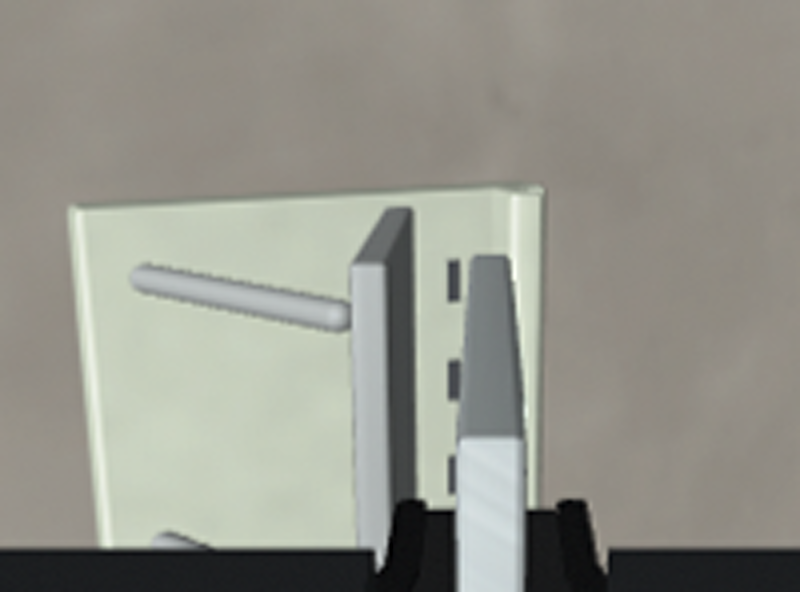

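>>> servo_tool(
  rows=[
    [[0, -0.2, 0.2, 0.004, -0.0015, 0.002, 0], [0, -0.3, 0.2, 0.008, -0.003, 0.0035, 0], [0, -0.3, 0.2, 0.012, -0.0045, 0.0035, 0], [0, -0.3, 0.2, 0.0155, -0.0058, 0.0035, 0], [0, -0.3, 0.2, 0.0155, -0.0058, 0.0035, 0], [0, -0.3, 0.2, 0.0155, -0.0058, 0.0035, 0]],
  ],
)

```text
time: 12.5
position: [0.6008, -0.1622, 0.1003]
tool_rot: [0.627, 0.325, -0.422, 0.568]
ft_force: [0.5, -0.7, -0.9]
width: 0.0075
```

```bash
python3 - <<'E'
from pl import *
s=bot.sense();print(s["time"],s["position"],s["ft_force"],s["width"])
for g in(.003,0,-.003): 
    p,F=target(.005,g);row(p,F)
im=optics.camera("wrist")
i2=optics.camera("side");cv2.imwrite("pics/side12.png",cv2.resize(i2[200:300,310:420],None,fx=6,fy=6,interpolation=cv2.INTER_CUBIC))
cv2.imwrite("pics/wrist12.png",im)
cv2.imwrite("pics/w12.png",cv2.resize(im[100:260,200:400],None,fx=4,fy=3.7,interpolation=cv2.INTER_CUBIC))
# rest panel/carrier in wrist: predicted
T=np.eye(4);T[:3,:3]=R.from_quat(s["tool_rot"]).as_matrix();T[:3,3]=s["position"];T=T@optics.camera_info("wrist")["T_tool_cam"]
S,C=np.sin(.45),np.cos(.45)
print("panel top+y",proj("wrist",W(rest,[(-.07*S,.042,.012+.07*C),(0,.042,.012),(.018,.045,.022)]),T))
E
```

```text
12.5 [ 0.60083572 -0.16215707  0.10033079] [ 0.45713373 -0.71252216 -0.90628372] 0.007534468294138611
row [0.0, 0.1, -0.2] [0.0008, -0.002, -0.001] nrows 0.1
row [0.0, 0.1, -0.2] [0.0035, -0.0034, -0.001] nrows 0.1
row [0.0, 0.1, -0.2] [0.0062, -0.0047, -0.001] nrows 0.2
panel top+y [[301.17150938 166.8934745 ]
 [306.41378818 150.36289411]
 [332.76013733 146.69261769]]
```

View pics/side12.png

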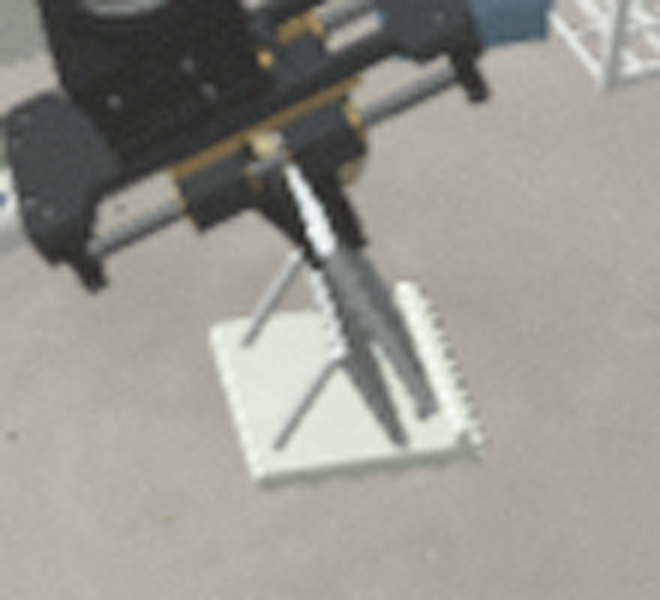

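View pics/w12.png

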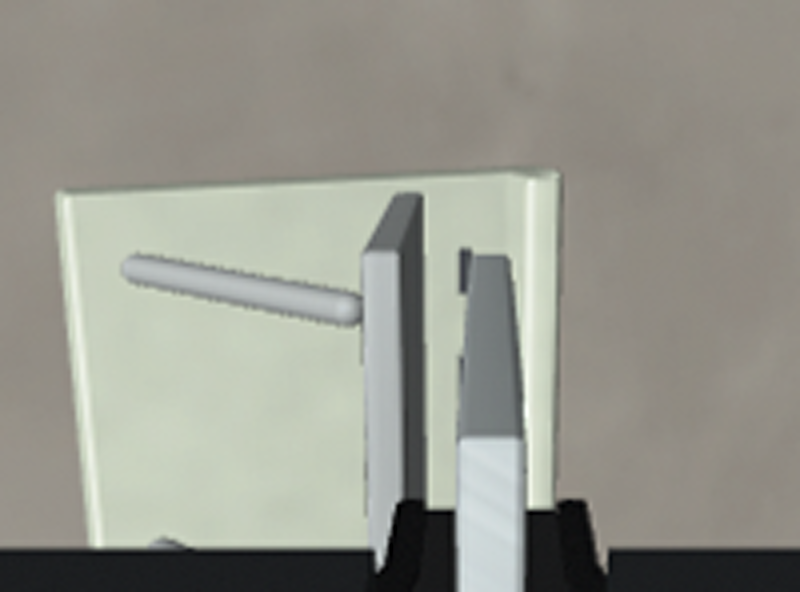

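>>> servo_tool(
  rows=[
    [[0, 0, 0, 0, -0.0025, -0.0005, 0], [0, 0, -0.2, 0, -0.005, -0.001, 0], [0, 0, -0.2, 0, -0.005, -0.001, 0], [0, 0, -0.2, 0, -0.005, -0.001, 0]],
  ],
)

```text
time: 12.93
position: [0.5965, -0.1604, 0.0983]
tool_rot: [0.627, 0.326, -0.423, 0.567]
ft_force: [-0.8, -0.0, -1.9]
width: 0.0079
```

```bash
python3 - <<'E'
from pl import *
s=bot.sense();print(s["time"],s["position"],s["ft_force"],s["width"])
for g in(.003,0,-.003): 
    p,F=target(.002,g);row(p,F)
im=optics.camera("wrist")
cv2.imwrite("pics/wrist13.png",im)
cv2.imwrite("pics/w13.png",cv2.resize(im[100:260,200:400],None,fx=4,fy=3.7,interpolation=cv2.INTER_CUBIC))
E
```

```text
12.9333 [ 0.59645253 -0.16039983  0.09830456] [-0.78750628 -0.04238538 -1.88345432] 0.007901566200987753
row [0.0, 0.1, -0.0] [-0.0003, 0.0003, 0.0] nrows 0.0
row [0.0, 0.1, -0.0] [0.0024, -0.001, 0.0] nrows 0.1
row [0.0, 0.1, -0.0] [0.0051, -0.0023, -0.0] nrows 0.1
```

View pics/w13.png

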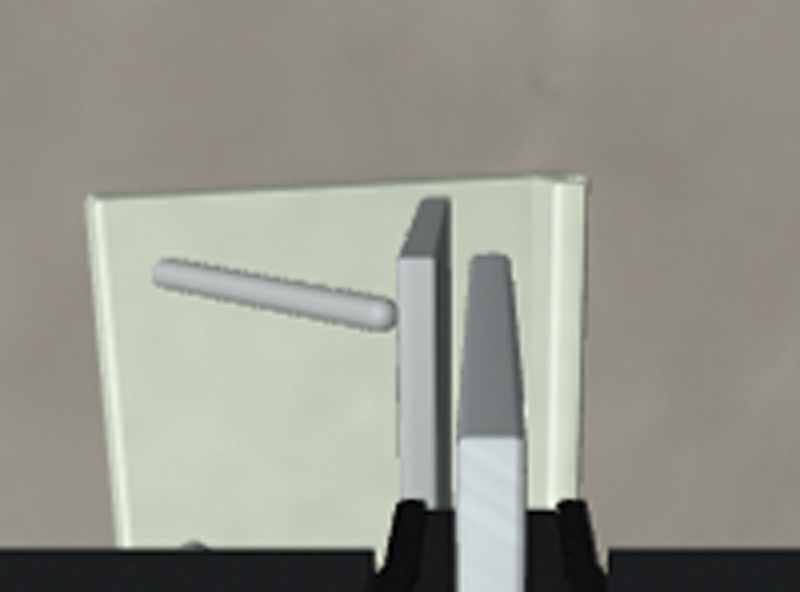

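Clearance to the panel is about 4 mm (columns 449 to 470) and the carrier is centred to within about 1 mm. I'll lower it until it touches.

>>> servo_tool(
  rows=[
    [[0, 0, 0, 0.001, -0.0005, 0, 0], [0, 0, 0, 0.002, -0.001, 0, 0], [0, 0, 0, 0.003, -0.0014, 0, 0], [0, 0, 0, 0.003, -0.0014, 0, 0]],
  ],
)

```text
time: 13.32
position: [0.5968, -0.1607, 0.0969]
tool_rot: [0.627, 0.324, -0.423, 0.568]
ft_force: [-5.9, 1.7, 11.9]
width: 0.0076
```

>>> servo_tool(
  rows=[
    [[0, 0, 0, -0.0015, 0.0005, 0, 0], [0, 0, 0, -0.002, -0.001, 0, 0], [0, 0, 0, -0.0025, -0.002, 0, 0], [0, 0, 0, -0.003, -0.003, 0, 0], [0, 0, 0, -0.003, -0.003, 0, 0]],
  ],
)

```text
time: 13.73
position: [0.5925, -0.1599, 0.0978]
tool_rot: [0.627, 0.325, -0.423, 0.568]
ft_force: [0.0, -0.5, -1.4]
width: 0.0079
```

```bash
python3 - <<'E'
from pl import *
s=bot.sense();print(s["time"],s["position"],s["ft_force"],s["width"])
for g in(0,): 
    p,F=target(.0,g);row(p,F)
im=optics.camera("wrist")
cv2.imwrite("pics/w14.png",cv2.resize(im[100:260,200:400],None,fx=4,fy=3.7,interpolation=cv2.INTER_CUBIC))
i2=optics.camera("side");cv2.imwrite("pics/side14.png",cv2.resize(i2[200:300,310:420],None,fx=6,fy=6,interpolation=cv2.INTER_CUBIC))
E
```

```text
13.7333 [ 0.59249967 -0.15992955  0.09776303] [ 0.01846388 -0.45455465 -1.39223709] 0.007880694173466398
row [0.0, 0.2, -0.2] [0.0028, 0.001, -0.0002] nrows 0.1
```

View pics/w14.png

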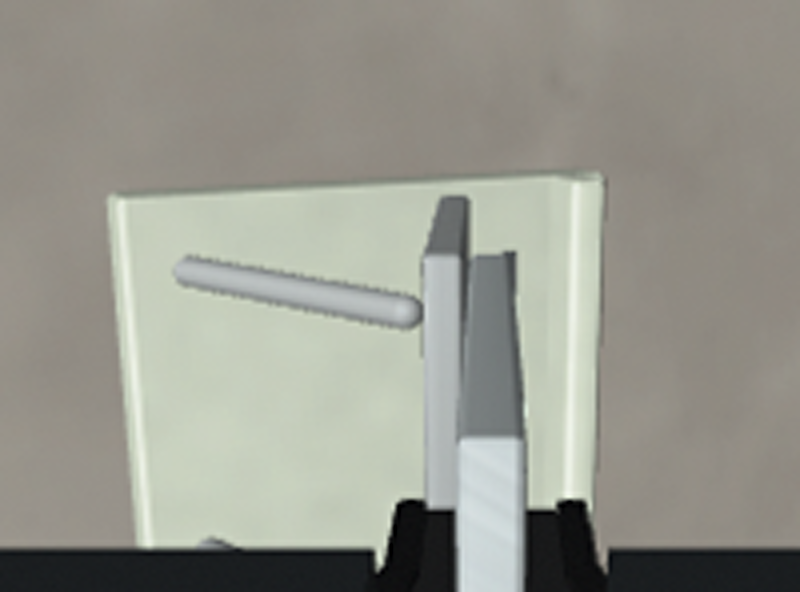

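View pics/side14.png

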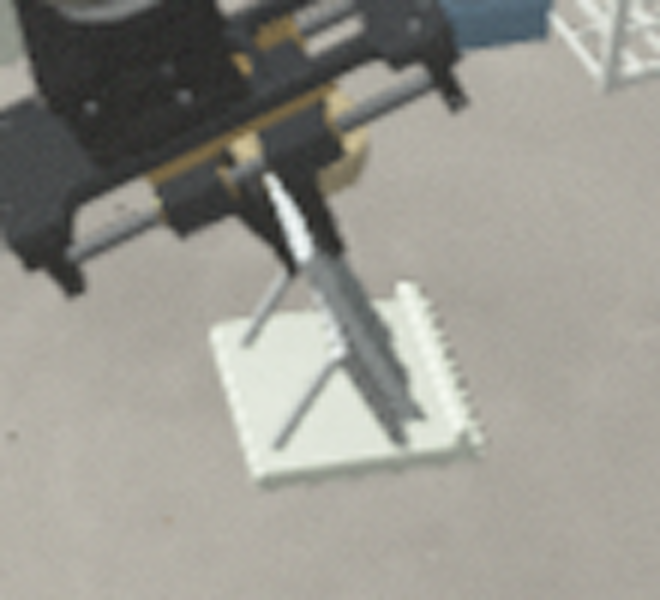

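>>> servo_tool(
  rows=[
    [[0, 0, 0, 0.0008, 0, 0, 0], [0, 0, 0, 0.0016, 0, 0, 0], [0, 0, 0, 0.0016, 0, 0, 0]],
  ],
)

```text
time: 14.08
position: [0.5938, -0.1603, 0.097]
tool_rot: [0.627, 0.324, -0.423, 0.568]
ft_force: [-0.8, 1.0, 2.0]
width: 0.0076
```

Light floor contact: the vertical force went from -1.4 to +2.0 N. I'll open the fingers.

>>> servo_tool(
  rows=[
    [[0, 0, 0, 0, 0, 0, 0.05], [0, 0, 0, 0, 0, 0, 0.12], [0, 0, 0, 0, 0, 0, 0.2], [0, 0, 0, 0, 0, 0, 0.3], [0, 0, 0, 0, 0, 0, 0.4], [0, 0, 0, 0, 0, 0, 0.4], [0, 0, 0, 0, 0, 0, 0.4], [0, 0, 0, 0, 0, 0, 0.4]],
  ],
)

```text
time: 14.75
position: [0.5939, -0.1604, 0.097]
tool_rot: [0.627, 0.324, -0.423, 0.568]
ft_force: [0.0, 0.8, -0.4]
width: 0.0337
```

```bash
python3 - <<'E'
from pl import *
s=bot.sense();print(s["time"],s["position"],s["ft_force"],s["width"])
im=optics.camera("wrist")
cv2.imwrite("pics/wrist15.png",im)
i2=optics.camera("side");cv2.imwrite("pics/side15.png",cv2.resize(i2[200:300,310:420],None,fx=6,fy=6,interpolation=cv2.INTER_CUBIC))
E
```

```text
14.75 [ 0.59390537 -0.16041339  0.09696352] [ 0.02350274  0.75518796 -0.36007091] 0.03365931198617024
```

View pics/wrist15.png

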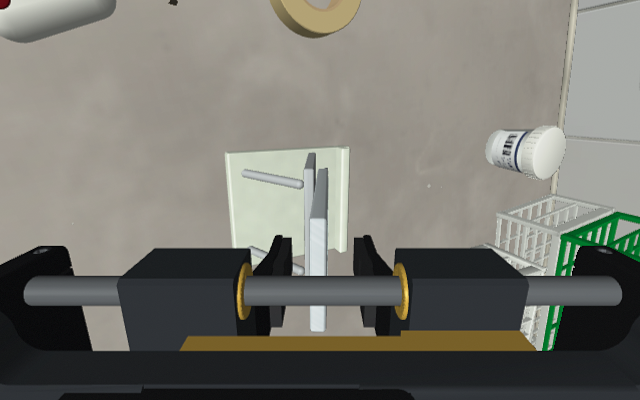

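View pics/side15.png

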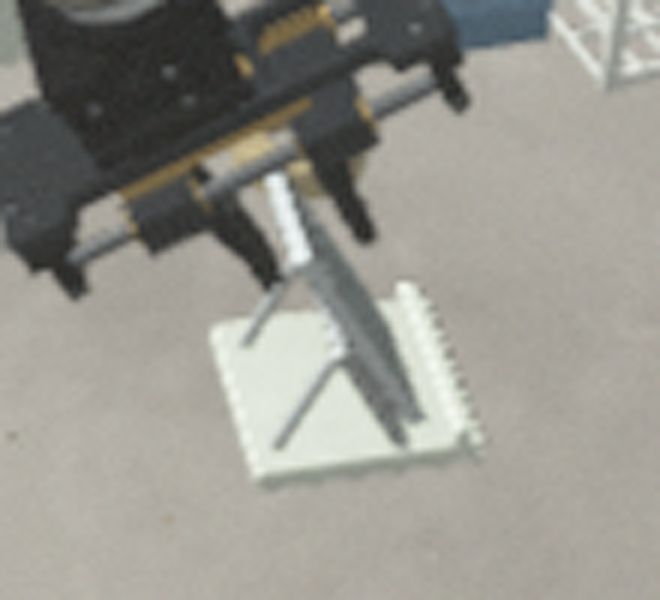

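The carrier leans on the panel, clear of both fingers. I'll withdraw along the tool axis.

>>> servo_tool(
  rows=[
    [[0, 0, 0, -0.01, 0, 0, 0.4], [0, 0, 0, -0.025, 0, 0, 0.4], [0, 0, 0, -0.045, 0, 0, 0.4], [0, 0, 0, -0.07, 0, 0, 0.4], [0, 0, 0, -0.1, 0, 0, 0.4], [0, 0, 0, -0.13, 0, 0, 0.4], [0, 0, 0, -0.15, 0, 0, 0.4], [0, 0, 0, -0.16, 0, 0, 0.4], [0, 0, 0, -0.16, 0, 0, 0.4]],
  ],
)

```text
time: 15.6
position: [0.5249, -0.1488, 0.243]
tool_rot: [0.627, 0.323, -0.422, 0.57]
ft_force: [0.6, 0.1, -0.0]
width: 0.0347
```

```bash
python3 - <<'E'
from pl import *
s=bot.sense();print(s["time"],s["position"],s["ft_force"],s["width"],s["joint_velocities"].round(3))
T=np.eye(4);T[:3,:3]=R.from_quat(s["tool_rot"]).as_matrix();T[:3,3]=s["position"];T=T@optics.camera_info("wrist")["T_tool_cam"]
im=optics.camera("wrist")
cv2.imwrite("pics/w16.png",cv2.resize(im[80:240,220:400],None,fx=4,fy=3.7,interpolation=cv2.INTER_CUBIC))
S,C=np.sin(.45),np.cos(.45)
for yy in(.03,-.03): print("carrier top back/front", ((proj("wrist",W(rest,[(-.12*S,yy,.012+.12*C),(-.12*S+.008*C,yy,.012+.12*C+.008*S)]),T)-[220,80])*[4,3.7]).round(0).tolist())
i2=optics.camera("side");cv2.imwrite("pics/side16f.png",i2);cv2.imwrite("pics/side16.png",cv2.resize(i2[200:300,310:420],None,fx=6,fy=6,interpolation=cv2.INTER_CUBIC))
i3=optics.camera("scene");cv2.imwrite("pics/scene16.png",cv2.resize(i3[150:290,190:430],None,fx=3.3,fy=3.3,interpolation=cv2.INTER_CUBIC))
E
```

```text
15.6 [ 0.52489315 -0.14878694  0.242977  ] [ 0.59277144  0.06969817 -0.03138227] 0.03472044597327724 [ 0.004  0.061  0.007  0.016 -0.034 -0.012]
carrier top back/front [[384.0, 288.0], [419.0, 288.0]]
carrier top back/front [[385.0, 516.0], [418.0, 516.0]]
```

View pics/w16.png

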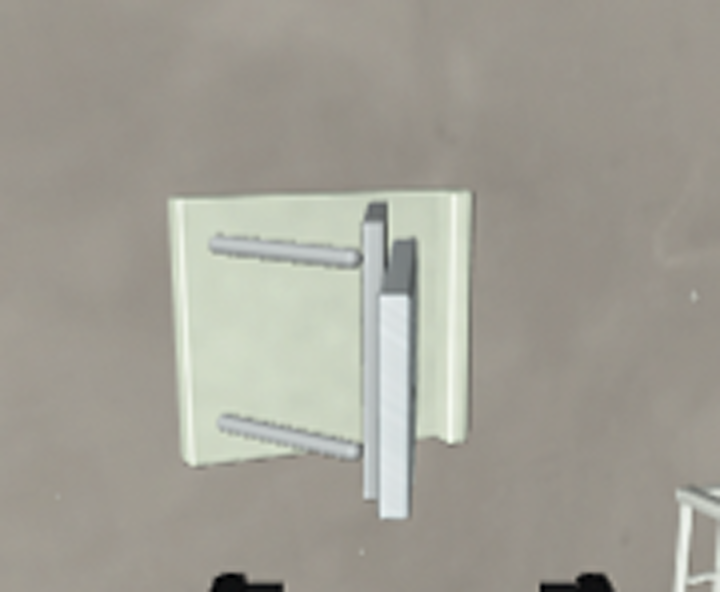

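View pics/side16.png

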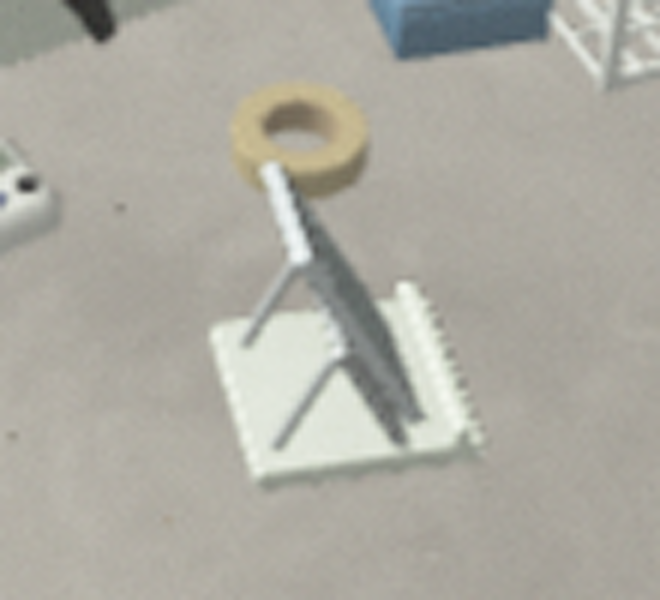

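View pics/scene16.png

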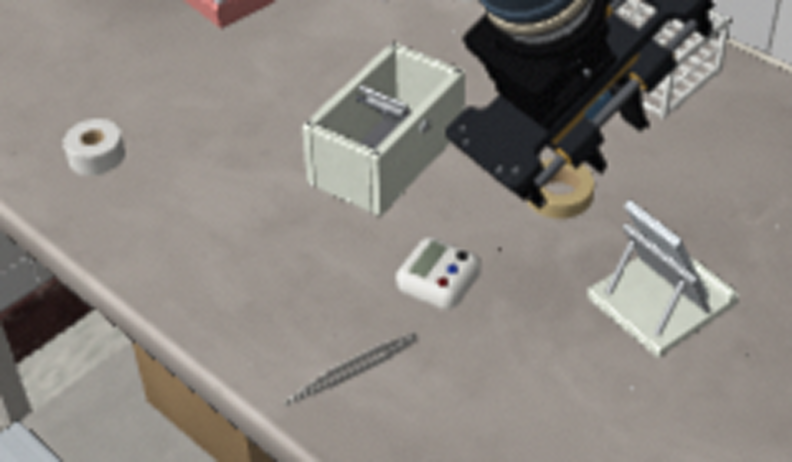

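```bash
python3 - <<'E'
from pl import *
s=bot.sense()
T=np.eye(4);T[:3,:3]=R.from_quat(s["tool_rot"]).as_matrix();T[:3,3]=s["position"];T=T@optics.camera_info("wrist")["T_tool_cam"]
S,C=np.sin(.45),np.cos(.45)
f=lambda P:((proj("wrist",W(rest,P),T)-[220,80])*[4,3.7]).round(0).tolist()
b=(-.07*S-.006*C,.012+.07*C-.006*S)
print("panel top back corners",f([(b[0],.042,b[1]),(b[0],-.042,b[1])]))
print("carrier bottom front +y",f([(.008*C,.03,.012+.008*S)]))
E
```

```text
panel top back corners [[373.0, 222.0], [375.0, 502.0]]
carrier bottom front +y [[423.0, 235.0]]
```

```bash
python3 -c "
from station import workorder
print(workorder.sign_off())"
```

```text
the job is handed in; nothing more can be done
None
```

The carrier is standing in the draining rest and the job is handed in, at about 16 s of the 51 s allowed.

**What I did:**
- I pressed the far end down with the shut fingers until the seat was at its stop. The raised end stopped moving between pictures, and its corners matched the 1.05 rad prediction.
- I gripped the raised end across its thickness (fingers stopped at 7.8 mm) and lifted the carrier clear of the well.
- I lowered it onto the trough floor beside the panel, let go at about 2 N of contact, and withdrew.

**Last checks, from the pictures after release:**
- **Placing:** the carrier leans on the panel with its lower end in the trough and the slide face away from the panel.
- **Gripper:** nothing was touching it; the fingers were 0.16 m back and the force reading was about 0.
- **Loose things:** the tape roll, timer, label roll and forceps looked undisturbed. The slide box was only partly in view at the end, and I did not measure it again.
- **Centring:** it is not exact. The last picture puts the carrier about 1.5–2 mm off centre towards -y, where the check before release had suggested under 1 mm. I left it there.
- **Forces:** the highest I read was about 13 N, when it first touched the trough floor.

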